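# Clip a module down in the test stage, then free it again

### The job

Push the module along the channel of the test stage until its end is pressed home against the black contact head: a firm push of about 10 N, never a hard shove. Then swing the spring clip by its knob over the module's edge, lifting its sprung foot gently onto the cover, not forcing it, as far as it will go; take your hand off and leave it holding the module down by itself for three seconds. Finally swing the clip clear, all the way back to its parking stop, leaving the module home and flat and the things around the stage undisturbed.

Things in the scene. Friction and masses are not known exactly. Their poses are not given: they have to be found in the camera images.
- stage: Aluminium test stage, fixed: deck 210 x 160 mm, top 14 mm above the worktop. Origin at the centre of its underside; x runs along the channel to the contact head. Channel centre line at y = -30 mm; its two rails (61 mm apart, 10 mm high above the deck, 8 mm thick) run from x = +10 to +85 mm, with flared mouths from x = -4 mm; the deck before that is bare.
- contact_head: Black block 20 x 56 x 26 mm, fixed across the far end of the channel. Origin at the bottom middle of its front face, at deck height on the channel's centre line; x points into the block, away from the module. The rigid front face is the module's end stop.
- module: Loose flat module, 0.16 kg nominal, grey aluminium cover 89 (x) x 61 x 1 mm overhanging a smaller black body; cover top 18 mm above the underside, where the origin lies (centre). It lies in the channel, x along it, 20 to 40 mm short of the head; home, its centre is 44.5 mm before the head's face. Push it on the near end of the cover, which always sticks out of the rails.
- clip (a joint): Swing of the spring clip about its upright pivot screw, rad, counter-clockwise from above: 0 = at the parking stop, arm pointing along the stage's -x, clear of the module; pi/2 = fully on, at its other stop, arm along the stage's -y. Light friction (0.04 N m): it stays where it is left. The foot meets the module's edge at about 0.9 rad.
- leaf (a joint): Flex of the clip's leaf spring, rad: 0 = relaxed on its lower stop, growing as the free end rises (0.03 rad = 2 mm at the foot, 66 mm from the pivot). Preloaded: lifting at the knob takes 4.2 N to start, 5 N at 2 mm, 7 N at 6 mm. Bent beyond 0.13 rad (8.5 mm) it is damaged.
- clip_arm: The swinging steel spring arm, 14 mm wide, with its knob and foot. Origin on the pivot axis, 16 mm above the deck; the arm points along its own -x. Its top is 5.5 mm above that origin.
- clip_pivot (a point): On the axis of the clip's pivot screw (upright), 16 mm above the deck; the 18 mm wide screw head ends 24 mm above the deck.
- clip_knob (a point): Centre of the clip's black ball knob, 16 mm diameter, on a 6 mm stem straight above the foot, 66 mm from the pivot; 42 mm above the deck when the leaf is relaxed. The ball reaches from 34 to 50 mm above the deck, the arm below it to 21.5 mm. It can be pinched from any side, turning freely between flat fingers, or pushed.
- clip_foot (a point): Lowest point of the clip's domed steel foot, 18 mm diameter (dome radius about 16 mm), straight under the knob, 16 mm above the deck when the leaf is relaxed: 2 mm lower than the module's cover, so the foot must be lifted or must ride up the edge.
- spare_module: Bystander: a second, similar module on the bare worktop on the stage's -y side. Origin at the centre of its underside.
- tape_roll: Bystander: roll of black tape lying flat, 62 x 59 x 19 mm, beyond the contact head. Origin at the centre of its underside.
- rubber_pot: Bystander: small black rubber pot, 62 mm wide, 42 mm high, on the stage's +y side. Origin at the centre of its underside.
There are look-alikes about, which are no part of the job. Leave any blue or green look-alike of the module alone.

How it is judged:
By the outcome, as a careful person would: the job done as asked, in the order asked, and still so for the second after the job is handed in, with the robot touching nothing.
It also fails if it takes over 72 s, if anything falls off the work surface, if the arm or the gripper's body presses on something with over 40 N, if the wrist force passes 120 N, or if a joint passes its speed limit or range.

### The arm

A 6-joint arm with a two-finger parallel gripper is mounted at the origin on a cart in front of the work surface, level with it; the furniture and walls round the work are solid. World frame = base frame: x ahead of the robot, y to its left, z up, the work surface at z = 0. Lengths are in mm, angles in degrees, forces in N, time in s.
With the tool pointing down it reaches from about 425 to 950 mm from the base axis. Payload 14.7 kg.
Tool frame: the origin (TCP) lies at the very end of the fingers, on their centre line; the grasp point (between the pads) lies 19 mm behind it (robot.grasp_offset is the z of the grasp point in the tool frame, in mm); z points along the fingers, x is the direction in which the jaws open and shut, and the axes are right-handed (so a half turn about z gives the same grasp; the last joint's range is limited). The gripper opens to 85 mm and grips with 20 to 120 N. Pads are 22 mm wide; open, the fingers measure 114 mm over their backs; the gripper's body (76 mm by 85 mm) begins 54 mm behind the grasp point. The pads swing forward as they close: fully open they stand 13 mm farther back than shut.
Start: joints at [-79.847, 27.513, 91.461, -0, 61.026, -2.67], TCP at [144.276, -633.78, 231.297] pointing down, gripper open.
Joint ranges: [-157.49, 157.49], [-46.99, 117.5], [13.45, 153.17], [-89.5, 269.5], [5.16, 153.95], [-167.48, 167.48]. Speed limits (degrees/s): [108.29, 108.29, 136.94, 172.46, 172.46, 172.46].

### API

Orientations are given as a 3x3 rotation matrix whose columns are the frame's x, y, z axes.
In Python, from rig import telemetry, imaging, robot gives the robot as it stands. The module is installed in compiled form; this text tells all that it offers.
- The arm moves only by the tool drive_tool, never from a script. Its argument "series" is a list that holds one entry, the list of rows, each a list of 4 numbers: the shift along the tool's x, y, z in mm, then the turn about the tool's z in degrees. In form: [[[dx, dy, dz, spin], ...]]. A call has exactly 5 rows; each row is the pose to reach, as a shift and turn from the pose commanded when the call began, along the tool's axes at that moment; what a row does not reach only later rows make up. A row lasts 1/8 s, in which the tool goes at most 62.5 mm and 10.7 degrees, less where a joint would pass 70% of its speed; a pose out of reach is approached as far as the arm can. A call with a gripper value outside its range is refused whole. "gripper" is the opening, from 0 (shut) to 1 (fully open), set as the call begins (left out, the last holds). The fingers move at their own pace and stop on an object; "squeeze" is the grip in N (left out, the last holds). Time passes only in rows, so rows that repeat a pose let the fingers close, or fill a call up. It gives the time, the measured TCP pose, the force and the opening at its end, in the units of the state.
- telemetry.get_obs(): the state, without advancing time (a new reading comes with each control period).
- imaging.grab_frame(name): name is "scene" or "top" or "wrist"; returns the picture (420x560x3 uint8, red, green, blue); there is no depth.
- imaging.camera_model(name): a dict with "mtx" (3x3 intrinsics, pixels), "extrinsics" (4x4, takes a point from world to camera coordinates). Camera axes: x right, y up, looking along -z (the intrinsics and any distortion apply to the point x, -y, -z); pixel columns grow to the right and rows downward; lengths in mm; the calibration is good to about 2 mm. A picture is of the moment at which its call begins: read the wrist's pose just before it. camera_model takes no time and is no camera call; for the wrist camera it gives the pose at the moment of the call.
- robot.hand_in(): hands the job in, once; it reports no verdict.
Trained networks look in the newest picture that a camera, given by its name, has taken for a name from the list of things; names that differ only in an ending like _2 or _b are one class to them, and where a whole thing is asked for, a point or a joint stands for the part that bears it (a point fixed in the world has none). Each returns a list of dicts, best first, with "p" (0 to 1); they miss things now and then, are a little off and sometimes report something else, mostly with a low value. They report only what shows in the picture. A call takes as long as a camera call. They do not tell look-alikes from the thing itself.
- imaging.spot_in(camera, query): "rect" ([left, top, right, bottom] in pixels, round what is visible of it).
- imaging.tip_of(camera, query): "position" ([column, row] in pixels: a listed point, or the origin of a listed thing).
The state is a dict: "t": time; "joints": joint angles; "joint_velocities": joint speeds; "tau": joint torques, N m; "eef_pos": TCP position; "tool_rot": TCP orientation; "wrist_force": force on the tool from outside, world axes, zero at the start; "wrist_torque": the same for the moment, N m; "finger_gap": finger opening in mm.
Only numpy, scipy, OpenCV 4.12 (cv2) and the standard library are available. Lean on these libraries where they do the work, as an engineer would, in place of code of your own. Each camera call takes 0.05 s, during which the arm holds its last target.

## Working session

There is one attempt and no reset: what is moved stays moved. The work goes in short steps, Python scripts to look and compute and a tool call to move; the robot and the scene stay as the last step left them, time stands still between calls to the robot, and variables do not carry over. Pictures are saved under pics/ and viewed, and the job is handed in when it is done.

Besides the shell and the picture viewer there is one more tool, called after "Call:" as name(argument=value, ...) on one line, values as JSON. drive_tool: Moves the arm, as the interface text tells. Its arguments: {"type":"object","properties":{"series":{"type":"array"},"gripper":{"type":"number"},"squeeze":{"type":"number"}},"required":["series"]}

```bash
mkdir -p pics; ls; cat > h.py <<'E'
import numpy as np, cv2
from rig import telemetry, imaging, robot
def save(n,f,img=None):
    im=imaging.grab_frame(n) if img is None else img
    cv2.imwrite('pics/'+f,cv2.cvtColor(im,cv2.COLOR_RGB2BGR)); return im
def proj(m,P):
    P=np.atleast_2d(P); K=np.array(m['mtx']);E=np.array(m['extrinsics'])
    c=(E[:3,:3]@P.T).T+E[:3,3]; q=np.c_[c[:,0],-c[:,1],-c[:,2]]@K.T
    return q[:,:2]/q[:,2:]
def back(m,px,z):
    K=np.array(m['mtx']);E=np.array(m['extrinsics'])
    d=np.linalg.inv(K)@np.array([px[0],px[1],1.]); d=np.array([d[0],-d[1],-d[2]])
    R=E[:3,:3]; o=-R.T@E[:3,3]; w=R.T@d
    return o+w*(z-o[2])/w[2]
E
python3 - <<'E'
from h import *
for n in ['scene','top','wrist']:
    save(n,n+'0.png'); m=imaging.camera_model(n)
    print(n,{k:np.round(v,3).tolist() if k in('mtx','extrinsics') else v for k,v in m.items()})
    for q in ['stage','contact_head','module','clip_arm','spare_module']:
        r=imaging.spot_in(n,q); print(q,[(np.round(a['rect']).tolist(),round(a['p'],2)) for a in r[:3]])
    for q in ['contact_head','module','clip_pivot','clip_knob','clip_foot','stage']:
        r=imaging.tip_of(n,q); print(q,[(np.round(a['position'],1).tolist(),round(a['p'],2)) for a in r[:3]])
print(telemetry.get_obs())
E
```

```text
pics
scene {'mtx': [[449.565, 0.0, 277.827], [0.0, 449.565, 213.629], [0.0, 0.0, 1.0]], 'extrinsics': [[-0.891, -0.454, -0.003, 496.996], [0.332, -0.655, 0.679, -252.038], [-0.31, 0.604, 0.734, -964.551], [0.0, 0.0, 0.0, 1.0]]}
stage [([228.0, 185.0, 322.0, 248.0], 0.69)]
contact_head [([237.0, 184.0, 250.0, 204.0], 0.51), ([229.0, 182.0, 322.0, 247.0], 0.44)]
module [([254.0, 193.0, 296.0, 212.0], 0.7), ([247.0, 264.0, 281.0, 301.0], 0.7), ([358.0, 203.0, 394.0, 224.0], 0.64)]
clip_arm [([261.0, 208.0, 288.0, 222.0], 0.68), ([265.0, 161.0, 294.0, 187.0], 0.19)]
spare_module [([263.0, 162.0, 294.0, 188.0], 0.69), ([229.0, 184.0, 323.0, 247.0], 0.24)]
contact_head [([246.1, 198.0], 0.57)]
module [([265.3, 284.7], 0.85), ([372.8, 213.9], 0.66), ([276.5, 206.1], 0.57)]
clip_pivot [([256.2, 218.0], 0.86), ([222.3, 246.1], 0.27)]
clip_knob [([280.6, 212.8], 0.65)]
clip_foot [([226.4, 191.1], 0.7), ([280.6, 218.2], 0.63)]
stage [([273.4, 218.2], 0.64), ([230.0, 189.5], 0.31)]
top {'mtx': [[465.91, 0.0, 270.748], [0.0, 465.91, 213.508], [0.0, 0.0, 1.0]], 'extrinsics': [[-0.008, -0.999, 0.03
[... 1213 characters left out ...]
        6.10277266e+01, -2.66929516e+00]), 'joint_velocities': array([ 0.05887171,  0.02254474,  0.05213872,  0.00109943, -0.00266738,
       -0.11513651]), 'tau': array([-1.69291285e-03, -9.50473809e+01, -4.30638492e+01, -6.00004296e-04,
        1.11208734e-03, -1.40439095e-06]), 'eef_pos': array([ 144.25702602, -633.78691785,  231.30246347]), 'tool_rot': array([[ 2.21918395e-01, -9.75065241e-01, -2.78563623e-05],
       [-9.75065242e-01, -2.21918396e-01,  1.68258109e-05],
       [-2.25881026e-05,  2.34278136e-05, -9.99999999e-01]]), 'wrist_force': array([-0.46440572, -0.45203322, -0.84450159]), 'wrist_torque': array([-0.05750192,  0.00122412,  0.03410526]), 'finger_gap': 85.50699392544557}
```

```bash
python3 - <<'E'
import cv2
t=cv2.imread('pics/top0.png')[110:380,130:410]; cv2.imwrite('pics/top0c.png',cv2.resize(t,None,fx=2.2,fy=2.2,interpolation=cv2.INTER_CUBIC))
t=cv2.imread('pics/scene0.png')[140:320,190:420]; cv2.imwrite('pics/scene0c.png',cv2.resize(t,None,fx=3.2,fy=3.2,interpolation=cv2.INTER_CUBIC))
E
```

```text
(no output)
```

View pics/top0c.png

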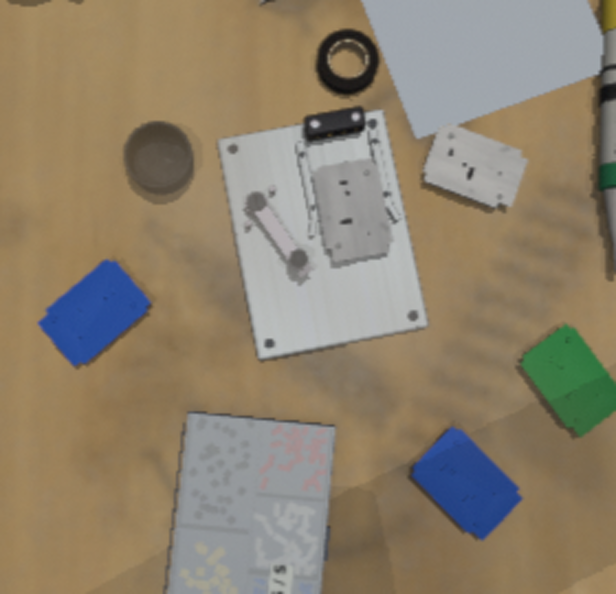

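View pics/scene0c.png

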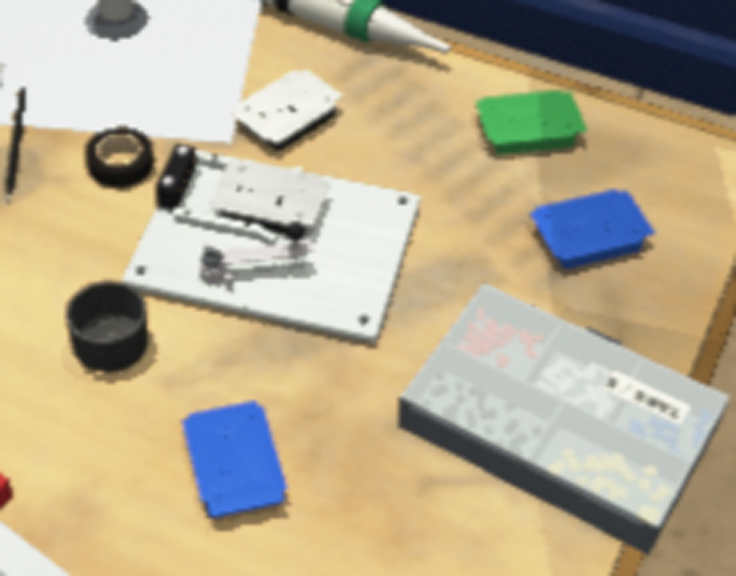

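View pics/top0.png

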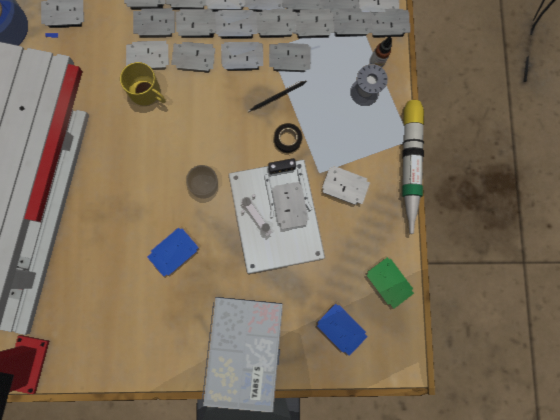

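View pics/scene0.png

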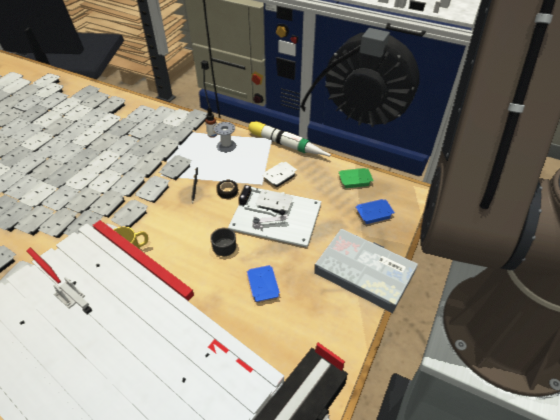

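```bash
python3 - <<'E'
from h import *
m=imaging.camera_model('top')
c=[back(m,p,14) for p in [(229.5,174.1),(304.1,160),(324.1,258.2),(248.2,273.6)]]
c=np.array(c);print(c.round(1)); print(c.mean(0), [np.linalg.norm(c[i]-c[(i+1)%4]) for i in range(4)])
x=(c[0]+c[1]-c[2]-c[3]);print('yaw',np.degrees(np.arctan2(x[1],x[0])))
y=(c[0]+c[3]-c[2]-c[1]);print('yaw',np.degrees(np.arctan2(-y[0],y[1])))
for n,p,z in [('pivot',(246.6,198.7),30),('knob',(266.3,224.5),56),('mod',(288.2,206.3),14),('foot',(265.9,228.2),30),('headrect',(283.5,166),40),('spare',(347,186),18)]: print(n,back(m,p,z).round(1))
E
```

```text
[[ 684.6   29.3   14. ]
 [ 714.8 -125.2   14. ]
 [ 511.1 -161.8   14. ]
 [ 481.3   -9.    14. ]]
[597.94372038 -66.67942994  14.        ] [np.float64(157.41250304656802), np.float64(206.9885375023415), np.float64(155.6768760463349), np.float64(206.81728214857148)]
yaw 10.440453697729813
yaw 11.044747779373651
pivot [630.1  -6.   30. ]
knob [574.5 -44.5  56. ]
mod [617.3 -90.7  14. ]
foot [570.4 -44.4  30. ]
headrect [695.2 -80.4  40. ]
spare [ 658.8 -212.3   18. ]
```

Call:
drive_tool(series=[[[-37, -47, 2, 0], [-74, -94, 4, 0], [-111, -141, 6, 0], [-148, -188, 8, 0], [-185, -235, 10, 0]]], gripper=0)

```text
t: 2.42
eef_pos: [333.4, -399.8, 221.5]
tool_rot: [[0.222, -0.975, 0.0], [-0.975, -0.222, -0.0], [0.001, -0.0, -1.0]]
wrist_force: [1.0, -0.2, 0.5]
finger_gap: 0.1
```

Call:
drive_tool(series=[[[-37, -47, 4, 0.5], [-74, -94, 8, 1], [-111, -141, 12, 1.5], [-148, -188, 16, 2.1], [-185, -235, 20, 2.1]]])

```text
t: 3.05
eef_pos: [521.7, -167.0, 201.4]
tool_rot: [[0.186, -0.983, 0.001], [-0.983, -0.186, -0.0], [0.0, -0.001, -1.0]]
wrist_force: [1.1, -1.4, -0.5]
finger_gap: 0.1
```

Call:
drive_tool(series=[[[-30, -40, 4, 0], [-60, -75, 8, 0], [-78, -100, 12, 0], [-78, -100, 16, 0], [-78, -100, 20, 0]]])

```text
t: 3.68
eef_pos: [603.6, -73.7, 181.0]
tool_rot: [[0.186, -0.982, -0.001], [-0.982, -0.186, -0.0], [-0.0, 0.001, -1.0]]
wrist_force: [-0.5, 0.0, -0.5]
finger_gap: -0.1
```

```bash
python3 - <<'E'
from h import *
n='wrist'; im=save(n,'w1.png'); m=imaging.camera_model(n)
import pickle; pickle.dump(m,open('w1.pkl','wb'))
for q in ['contact_head','module','clip_pivot','clip_knob','clip_foot','stage']:
    r=imaging.tip_of(n,q); print(q,[(np.round(a['position'],1).tolist(),round(a['p'],2)) for a in r[:3]])
cv2.imwrite('pics/w1b.png',cv2.resize(cv2.cvtColor(im,4),None,fx=1.4,fy=1.4,interpolation=2))
E
```

```text
contact_head [([310.5, 89.4], 0.91)]
module [([56.4, 218.0], 0.85), ([304.0, 178.1], 0.73), ([457.3, 340.5], 0.71)]
clip_pivot [([206.7, 154.7], 0.88), ([307.5, 87.2], 0.27)]
clip_knob []
clip_foot [([243.9, 223.3], 0.65)]
stage [([273.5, 187.9], 0.78)]
```

View pics/w1b.png

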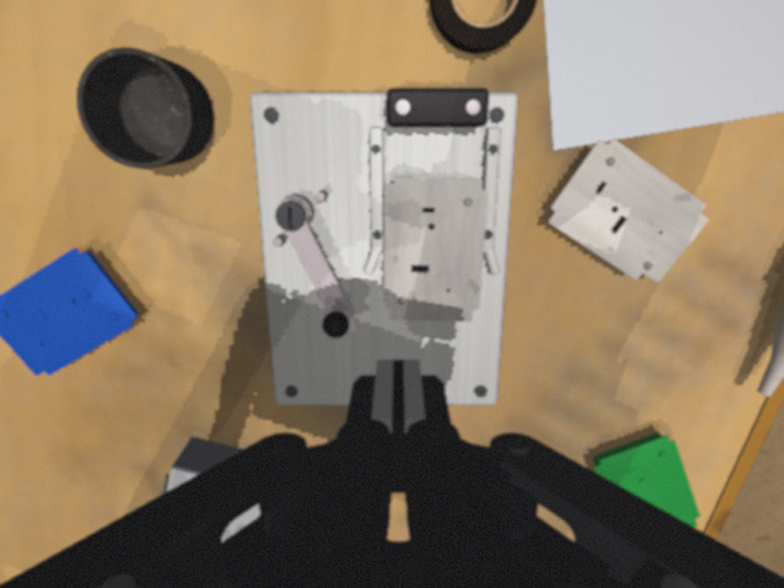

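```bash
cat > st.py <<'E'
from h import *
def stage_from(m,px):
    c=np.array([back(m,p,14) for p in px])[:,:2]
    model=np.array([[105,80],[105,-80],[-105,-80],[-105,80]],float)
    mc=c.mean(0); H=(c-mc).T@model; a=np.arctan2(H[1,0]-H[0,1],H[0,0]+H[1,1])
    return mc,a,c
def w2s(mc,a,P): 
    R=np.array([[np.cos(a),np.sin(a)],[-np.sin(a),np.cos(a)]]); return R@(np.array(P)[:2]-mc)
E
python3 - <<'E'
from st import *; import pickle
m=pickle.load(open('w1.pkl','rb'))
mc,a,c=stage_from(m,np.array([(251,94),(517,94),(497,404),(277,404)])/1.4)
print(mc,np.degrees(a),[np.linalg.norm(c[i]-c[(i+1)%4]).round(1) for i in range(4)])
for n,p,z in [('pivot',(291,216),38),('knob',(335,323),56),('headfaceL',(389,127),14),('headfaceR',(487,126),14),('headtopfrontL',(389,125),40),('modTL',(386,178),32),('modTR',(487,180),32),('modBR',(474,320),32),('modBL',(385,306),32)]:
    P=back(m,np.array(p)/1.4,z); print(n,P.round(1),w2s(mc,a,P).round(1))
E
python3 -c "
import cv2
t=cv2.imread('pics/w1.png')[110:250,190:370]; cv2.imwrite('pics/w1c.png',cv2.resize(t,None,fx=4.2,fy=4.2,interpolation=2))"
```

```text
[598.90109639 -67.46082575] 10.738978744124328 [np.float64(156.3), np.float64(206.1), np.float64(157.2), np.float64(206.2)]
pivot [623.4  -7.6  38. ] [35.2 54.2]
knob [569.4 -43.8  56. ] [-24.6  28.8]
headfaceL [682.6 -54.4  14. ] [84.7 -2.8]
headfaceR [ 694.  -111.9   14. ] [ 85.2 -61.4]
headtopfrontL [683.3 -54.7  40. ] [85.3 -3.2]
modTL [654.4 -58.1  32. ] [56.3 -1.1]
modTR [ 664.2 -116.1   32. ] [ 55.1 -59.9]
modBR [ 577.9 -128.8   32. ] [-32.  -56.3]
modBL [576.7 -71.5  32. ] [-22.5   0.2]
```

View pics/w1c.png

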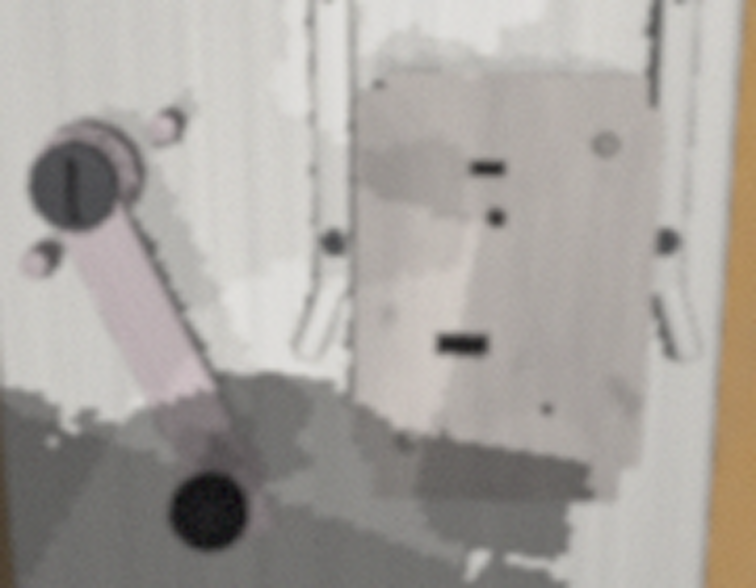

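```bash
python3 - <<'E'
from st import *; import pickle
m=pickle.load(open('w1.pkl','rb'))
mc,a,c=stage_from(m,np.array([(251,94),(517,94),(497,404),(277,404)])/1.4)
for n,p,z in [('nearL',(375,497),32),('nearR',(612,497),32),('farL',(380,72),32),('farR',(640,75),32),('left',(355,390),32),('right',(658,160),32),('right2',(645,450),32),('pivot',(73,185),38),('knob',(208,511),56),('armfoot',(228,515),34)]:
    P=back(m,np.array(p)/4.2+[190,110],z); print(n,P.round(1),w2s(mc,a,P).round(1))
R=np.array([[np.cos(a),-np.sin(a)],[np.sin(a),np.cos(a)]]); print('push start',mc+R@[-48,-30], 'home near end', mc+R@[-4,-30])
o=telemetry.get_obs(); T=o['tool_rot']; print(o['eef_pos'])
for s in ([-48,-30],[-4,-30]):
    w=np.r_[mc+R@s,24]; print(s, T.T@(w-o['eef_pos']))
E
```

```text
nearL [568.4 -76.9  32. ] [-31.7  -3.6]
nearR [ 577.7 -126.2   32. ] [-31.8 -53.8]
farL [655.1 -61.9  32. ] [56.3 -5. ]
farR [ 663.9 -111.5   32. ] [ 55.6 -55.4]
left [590.9 -68.5  32. ] [-8.1  0.4]
right [ 648.6 -118.9   32. ] [ 39.2 -59.8]
right2 [ 589.2 -130.6   32. ] [-21.3 -60.2]
pivot [623.5  -7.2  38. ] [35.4 54.6]
knob [568.6 -44.1  56. ] [-25.4  28.6]
armfoot [559.4 -47.   34. ] [-35.   27.5]
push start [ 557.3318075  -105.87949597] home near end [600.56120289 -97.68075372]
[604.1034845  -73.97229061 181.59281415]
[-48, -30] [ 22.66170598  51.93375914 157.57692197]
[-4, -30] [ 22.61723391   7.93378467 157.5933052 ]
```

Call:
drive_tool(series=[[[11, 30, 0, 0], [22.5, 59, 40, 0], [22.5, 59, 90, 0], [22.5, 59, 135, 0], [22.5, 59, 159, 0]]])

```text
t: 4.65
eef_pos: [549.3, -106.6, 20.4]
tool_rot: [[0.186, -0.983, -0.002], [-0.983, -0.186, 0.0], [-0.001, 0.002, -1.0]]
wrist_force: [1.3, 0.2, 0.6]
finger_gap: -0.2
```

Call:
drive_tool(series=[[[0, 0, 0, 0], [0, -2, 0, 0], [0, -4, 0, 0], [0, -6, 0, 0], [0, -8, 0, 0]]])

```text
t: 5.28
eef_pos: [558.7, -105.1, 22.8]
tool_rot: [[0.186, -0.983, 0.001], [-0.983, -0.186, -0.0], [0.0, -0.001, -1.0]]
wrist_force: [-0.4, -0.5, 0.4]
finger_gap: 0.4
```

```bash
python3 - <<'E'
from h import *
im=save('wrist','w2.png')
cv2.imwrite('pics/w2b.png',cv2.resize(cv2.cvtColor(im,4),None,fx=1.4,fy=1.4,interpolation=2))
for i in range(2):
  print(telemetry.get_obs()['wrist_force'],telemetry.get_obs()['eef_pos'])
E
```

```text
[ 0.01156593  0.08697827 -0.20919616] [ 558.89911834 -105.03854856   22.69070468]
[ 0.01156593  0.08697827 -0.20919616] [ 558.89911834 -105.03854856   22.69070468]
```

View pics/w2b.png

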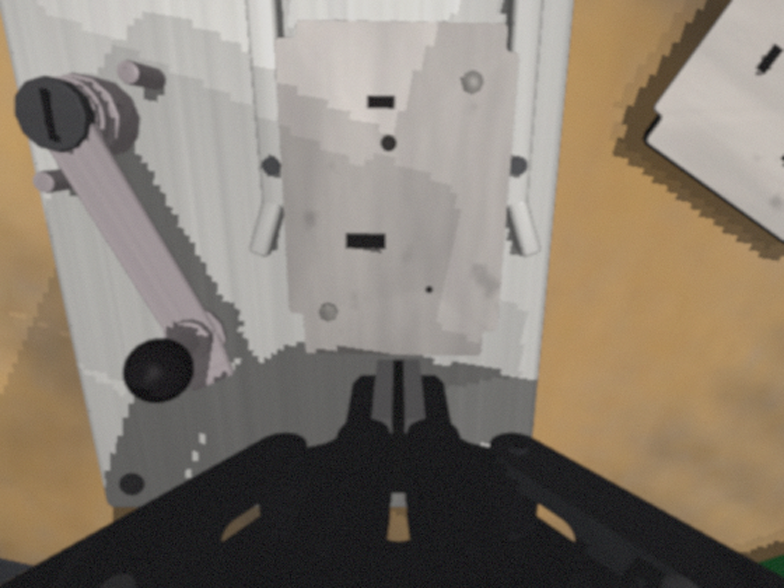

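Call:
drive_tool(series=[[[0, -2, 0, 0], [0, -4, 0, 0], [0, -6, 0, 0], [0, -8, 0, 0], [0, -10, 0, 0]]])

```text
t: 5.95
eef_pos: [568.1, -103.2, 22.2]
tool_rot: [[0.186, -0.983, -0.0], [-0.983, -0.186, 0.0], [-0.0, 0.0, -1.0]]
wrist_force: [-1.2, 0.1, 0.5]
finger_gap: 0.2
```

Call:
drive_tool(series=[[[0, -2, 0, 0], [0, -4, 0, 0], [0, -6, 0, 0], [0, -8, 0, 0], [0, -10, 0, 0]]])

```text
t: 6.58
eef_pos: [578.0, -101.3, 22.3]
tool_rot: [[0.186, -0.983, -0.0], [-0.983, -0.186, 0.0], [-0.0, 0.0, -1.0]]
wrist_force: [-0.5, -0.6, -0.3]
finger_gap: -0.1
```

Call:
drive_tool(series=[[[0, -1, 0, 0], [0, -2, 0, 0], [0, -3, 0, 0], [0, -4, 0, 0], [0, -5, 0, 0]]])

```text
t: 7.2
eef_pos: [582.9, -100.4, 22.3]
tool_rot: [[0.186, -0.983, 0.0], [-0.983, -0.186, 0.0], [0.0, -0.0, -1.0]]
wrist_force: [-0.1, -0.6, -0.4]
finger_gap: -0.3
```

```bash
python3 - <<'E'
from h import *
im=save('wrist','w3.png')
cv2.imwrite('pics/w3b.png',cv2.resize(cv2.cvtColor(im,4),None,fx=1.4,fy=1.4,interpolation=2))
print(telemetry.get_obs()['wrist_force'],telemetry.get_obs()['eef_pos'])
E
```

```text
[ 0.12423338  1.03247657 -0.04700787] [ 583.00499236 -100.38090705   22.31331204]
```

View pics/w3b.png

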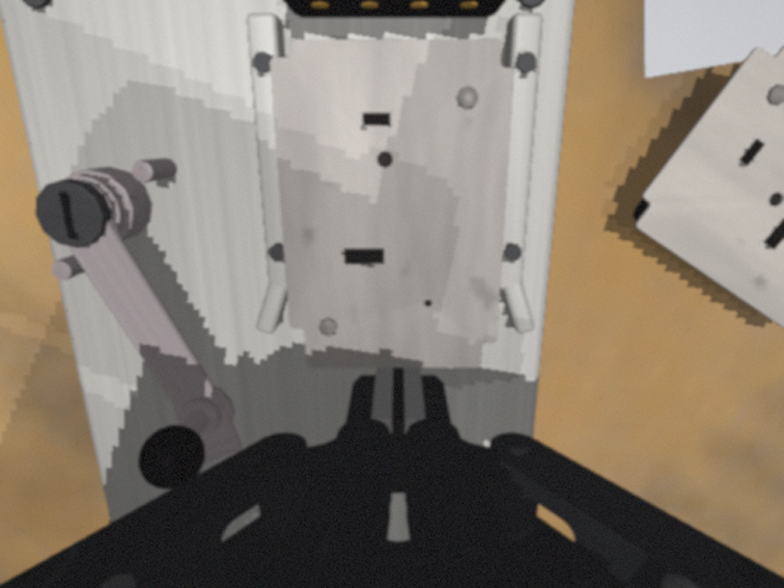

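Call:
drive_tool(series=[[[0, -0.8, 0, 0], [0, -1.6, 0, 0], [0, -2.4, 0, 0], [0, -3.2, 0, 0], [0, -4, 0, 0]]])

```text
t: 7.88
eef_pos: [586.8, -99.6, 22.3]
tool_rot: [[0.186, -0.983, -0.0], [-0.983, -0.186, 0.0], [-0.0, 0.0, -1.0]]
wrist_force: [-1.1, 0.1, -0.3]
finger_gap: 0.4
```

Call:
drive_tool(series=[[[0, -0.4, 0, 0], [0, -0.8, 0, 0], [0, -1.2, 0, 0], [0, -1.6, 0, 0], [0, -2, 0, 0]]])

```text
t: 8.5
eef_pos: [588.7, -99.3, 22.3]
tool_rot: [[0.186, -0.983, 0.0], [-0.983, -0.186, 0.0], [-0.0, -0.0, -1.0]]
wrist_force: [-0.0, -1.0, -0.1]
finger_gap: 0.1
```

```bash
python3 - <<'E'
from h import *
im=save('wrist','w4.png')
cv2.imwrite('pics/w4b.png',cv2.resize(cv2.cvtColor(im,4),None,fx=1.4,fy=1.4,interpolation=2))
print(telemetry.get_obs()['wrist_force'],telemetry.get_obs()['eef_pos'])
E
```

```text
[-0.87983068 -0.33090983 -1.03060724] [588.81412045 -99.29749751  22.32627231]
```

View pics/w4b.png

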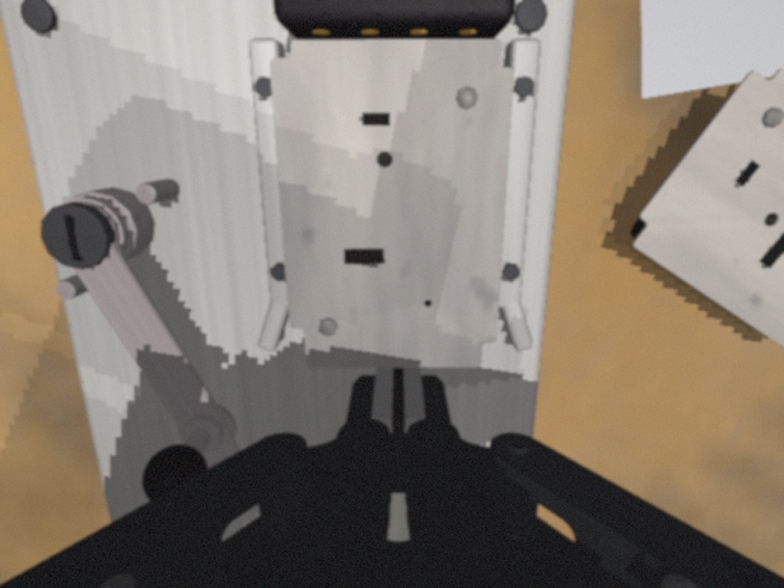

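Call:
drive_tool(series=[[[0, -0.2, 0, 0], [0, -0.4, 0, 0], [0, -0.6, 0, 0], [0, -0.8, 0, 0], [0, -1, 0, 0]]])

```text
t: 9.18
eef_pos: [589.7, -99.1, 22.3]
tool_rot: [[0.186, -0.983, 0.0], [-0.983, -0.186, -0.0], [0.0, -0.0, -1.0]]
wrist_force: [-1.2, -0.3, 0.8]
finger_gap: -0.1
```

Call:
drive_tool(series=[[[0, -0.15, 0, 0], [0, -0.3, 0, 0], [0, -0.45, 0, 0], [0, -0.6, 0, 0], [0, -0.6, 0, 0]]])

```text
t: 9.8
eef_pos: [590.3, -99.0, 22.3]
tool_rot: [[0.186, -0.983, 0.0], [-0.983, -0.186, -0.0], [0.0, -0.0, -1.0]]
wrist_force: [-0.9, -0.2, -0.6]
finger_gap: -0.0
```

Call:
drive_tool(series=[[[0, -0.15, 0, 0], [0, -0.3, 0, 0], [0, -0.45, 0, 0], [0, -0.6, 0, 0], [0, -0.6, 0, 0]]])

```text
t: 10.42
eef_pos: [590.7, -98.9, 22.3]
tool_rot: [[0.186, -0.983, -0.0], [-0.983, -0.186, 0.0], [-0.0, 0.0, -1.0]]
wrist_force: [-1.6, -0.5, 1.4]
finger_gap: 0.1
```

Call:
drive_tool(series=[[[0, -0.15, 0, 0], [0, -0.3, 0, 0], [0, -0.45, 0, 0], [0, -0.5, 0, 0], [0, -0.5, 0, 0]]])

```text
t: 11.05
eef_pos: [590.9, -98.8, 22.2]
tool_rot: [[0.186, -0.983, -0.001], [-0.983, -0.186, 0.0], [-0.0, 0.001, -1.0]]
wrist_force: [-4.7, -2.1, 1.9]
finger_gap: 0.1
```

Call:
drive_tool(series=[[[0, -0.1, 0, 0], [0, -0.2, 0, 0], [0, -0.3, 0, 0], [0, -0.3, 0, 0], [0, -0.3, 0, 0]]])

```text
t: 11.68
eef_pos: [590.9, -98.7, 22.2]
tool_rot: [[0.186, -0.983, -0.001], [-0.983, -0.186, 0.0], [-0.0, 0.001, -1.0]]
wrist_force: [-6.8, -2.1, 2.4]
finger_gap: -0.0
```

Call:
drive_tool(series=[[[0, -0.1, 0, 0], [0, -0.2, 0, 0], [0, -0.3, 0, 0], [0, -0.3, 0, 0], [0, -0.3, 0, 0]]])

```text
t: 12.3
eef_pos: [591.0, -98.7, 22.2]
tool_rot: [[0.186, -0.983, -0.002], [-0.983, -0.186, 0.0], [-0.0, 0.002, -1.0]]
wrist_force: [-7.0, -2.2, 3.9]
finger_gap: -0.3
```

```bash
python3 - <<'E'
from h import *
im=save('wrist','w5.png')
cv2.imwrite('pics/w5b.png',cv2.resize(cv2.cvtColor(im,4)[0:130],None,fx=1.4,fy=1.4,interpolation=2))
print(telemetry.get_obs()['wrist_force'],telemetry.get_obs()['eef_pos'])
E
```

```text
[-8.29080917 -2.46684846  3.39250354] [590.97522665 -98.68767965  22.17653737]
```

View pics/w5b.png

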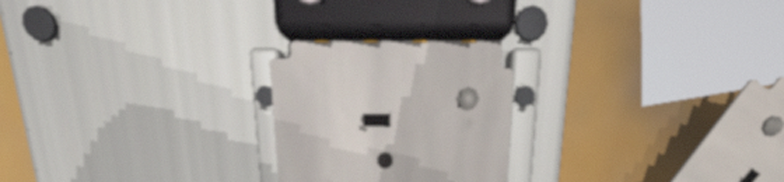

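Call:
drive_tool(series=[[[0, -0.1, 0, 0], [0, -0.2, 0, 0], [0, -0.25, 0, 0], [0, -0.25, 0, 0], [0, -0.25, 0, 0]]])

```text
t: 12.98
eef_pos: [591.0, -98.7, 22.2]
tool_rot: [[0.186, -0.983, -0.002], [-0.983, -0.186, 0.0], [-0.001, 0.002, -1.0]]
wrist_force: [-8.9, -3.1, 4.7]
finger_gap: -0.0
```

Call:
drive_tool(series=[[[0, 1, 0, 0], [0, 4, 0, 0], [0, 12, 0, 0], [0, 22, 0, 0], [0, 30, 0, 0]]])

```text
t: 13.6
eef_pos: [561.9, -104.3, 22.3]
tool_rot: [[0.186, -0.983, -0.0], [-0.983, -0.186, 0.0], [-0.0, 0.0, -1.0]]
wrist_force: [0.4, 0.0, -0.2]
finger_gap: 0.2
```

```bash
python3 - <<'E'
from h import *
import pickle
m=imaging.camera_model('wrist'); im=save('wrist','w6.png'); pickle.dump(m,open('w6.pkl','wb'))
for q in ['clip_knob','clip_pivot','clip_foot']: print(q,imaging.tip_of('wrist',q)[:2])
cv2.imwrite('pics/w6b.png',cv2.resize(cv2.cvtColor(im,4),None,fx=1.4,fy=1.4,interpolation=2))
print(telemetry.get_obs()['wrist_force'],telemetry.get_obs()['eef_pos'])
E
```

```text
clip_knob [{'position': [113.0, 271.5], 'p': 0.9}]
clip_pivot [{'position': [49.4, 95.6], 'p': 0.8}]
clip_foot [{'position': [148.1, 244.0], 'p': 0.68}]
[ 0.02658025 -0.4881015  -0.33296203] [ 562.79594365 -104.34823954   22.41961268]
```

View pics/w6b.png

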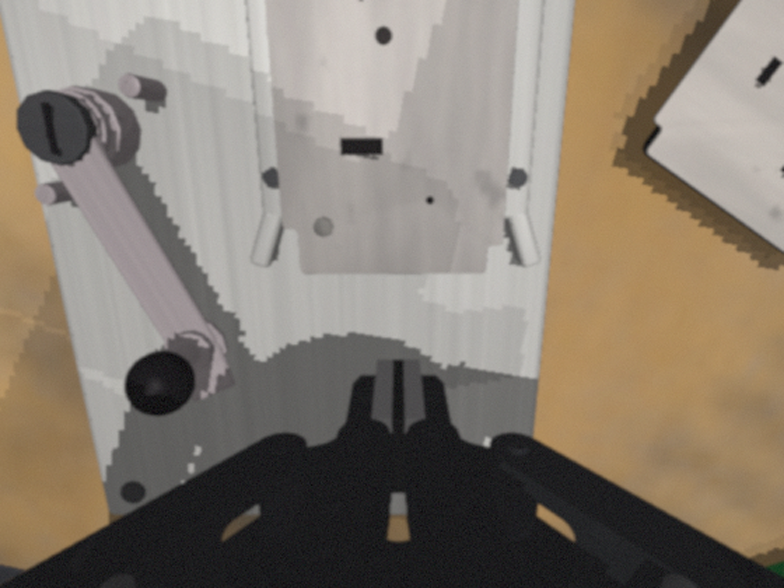

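```bash
python3 - <<'E'
from st import *; import pickle
m=pickle.load(open('w6.pkl','rb'));m1=pickle.load(open('w1.pkl','rb'))
mc=np.array([598.9,-67.46]);a=np.radians(10.74)
def sp(m,px,z): return w2s(mc,a,back(m,px,z)).round(1)
for z in (54,56,58): print(z,'knob',sp(m,np.array((160,383))/1.4,z),sp(m1,np.array((208,511))/4.2+[190,110],z))
for z in (38,): print('piv',sp(m,np.array((53,128))/1.4,z))
print('near end',sp(m,np.array((395,272))/1.4,32),sp(m,np.array((310,272))/1.4,32),sp(m,np.array((480,271))/1.4,32))
o=telemetry.get_obs();print(w2s(mc,a,o['eef_pos']))
E
```

```text
54 knob [-26.1  29.9] [-26.2  28.9]
56 knob [-25.1  28.8] [-25.4  28.6]
58 knob [-24.   27.7] [-24.7  28.3]
piv [35.2 54.6]
near end [ -3.2 -29.4] [-3.2 -5.5] [ -2.9 -53.2]
[-42.34583733 -29.51398249]
```

Call:
drive_tool(series=[[[0, 0, -40, 0], [-10, -3, -62, 0], [-35, -10, -65, 0], [-58, -17, -65, 0], [-58, -17, -65, 0]]], gripper=0.55, squeeze=25)

```text
t: 14.42
eef_pos: [569.1, -42.8, 87.5]
tool_rot: [[0.188, -0.982, 0.001], [-0.982, -0.188, 0.0], [0.0, -0.001, -1.0]]
wrist_force: [0.3, -0.1, 0.4]
finger_gap: 46.9
```

```bash
python3 - <<'E'
from st import *
im=save('wrist','w7.png'); o=telemetry.get_obs()
mc=np.array([598.9,-67.46]);a=np.radians(10.74);print(w2s(mc,a,o['eef_pos']),o['eef_pos'],o['finger_gap'])
cv2.imwrite('pics/w7b.png',cv2.resize(cv2.cvtColor(im,4),None,fx=1.4,fy=1.4,interpolation=2))
E
```

```text
[-24.97098017  29.01198933] [568.95997947 -43.60962167  87.36353691] 46.64068389815494
```

View pics/w7b.png

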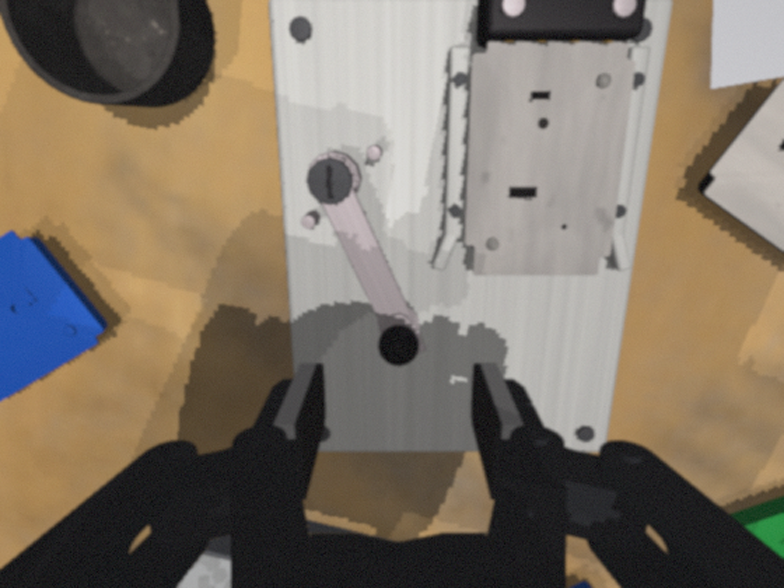

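Call:
drive_tool(series=[[[0, 0, 20, 0], [0, 0, 38, 0], [0, 0, 47, 0], [0, 0, 47, 0], [0, 0, 47, 0]]])

```text
t: 15.1
eef_pos: [568.9, -44.2, 40.6]
tool_rot: [[0.186, -0.983, 0.0], [-0.983, -0.186, -0.0], [0.0, -0.0, -1.0]]
wrist_force: [0.4, 0.2, -0.3]
finger_gap: 46.9
```

Call:
drive_tool(series=[[[0, 0, 0, 0], [0, 0, 0, 0], [0, 0, 0, 0], [0, 0, 0, 0], [0, 0, 0, 0]]], gripper=0.05, squeeze=25)

```text
t: 15.72
eef_pos: [568.8, -44.1, 40.4]
tool_rot: [[0.186, -0.983, 0.0], [-0.983, -0.186, -0.0], [0.0, -0.0, -1.0]]
wrist_force: [1.3, 0.3, 2.7]
finger_gap: 13.6
```

```bash
python3 - <<'E'
from st import *
im=save('wrist','w8.png'); o=telemetry.get_obs()
mc=np.array([598.9,-67.46]);a=np.radians(10.74);print(w2s(mc,a,o['eef_pos']),o['eef_pos'],o['finger_gap'],o['wrist_force'])
cv2.imwrite('pics/w8b.png',cv2.resize(cv2.cvtColor(im,4),None,fx=1.4,fy=1.4,interpolation=2))
E
```

```text
[-25.17435286  28.58527982] [568.83968769 -44.0667555   40.44977185] 13.7584991657024 [0.5417866  0.54483809 3.43825429]
```

View pics/w8b.png

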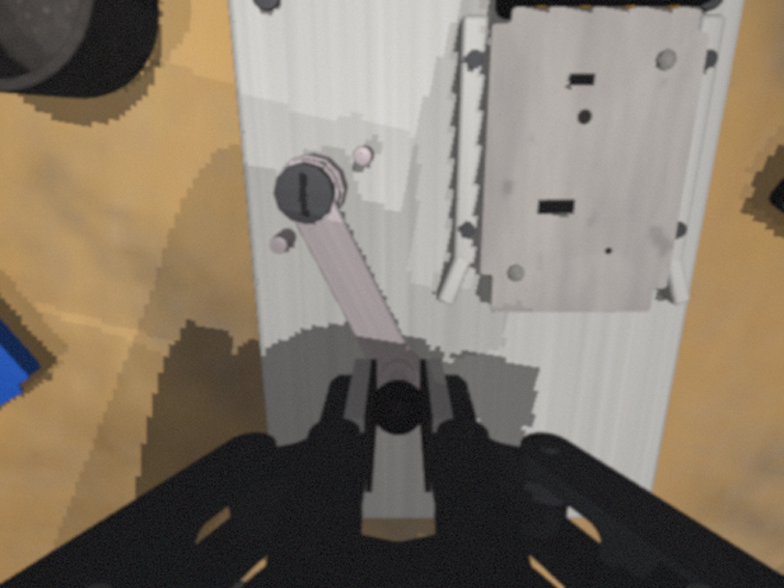

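Call:
drive_tool(series=[[[0, 0, -0.5, 0], [0, 0, -1, 0], [0, 0, -1.5, 0], [0, 0, -1.5, 0], [0, 0, -1.5, 0]]])

```text
t: 16.4
eef_pos: [568.9, -43.9, 41.5]
tool_rot: [[0.186, -0.983, 0.0], [-0.983, -0.186, 0.0], [-0.0, -0.0, -1.0]]
wrist_force: [5.5, 3.7, -7.2]
finger_gap: 14.0
```

Call:
drive_tool(series=[[[0, 0, -0.5, 0], [0, 0, -1, 0], [0, 0, -1.5, 0], [0, 0, -1.5, 0], [0, 0, -1.5, 0]]])

```text
t: 17.02
eef_pos: [569.4, -43.7, 43.0]
tool_rot: [[0.186, -0.983, 0.001], [-0.983, -0.186, 0.0], [-0.0, -0.001, -1.0]]
wrist_force: [8.3, 6.4, -9.4]
finger_gap: 13.6
```

Call:
drive_tool(series=[[[-0.2, -0.5, 0, 0], [-0.4, -1, -0.2, 0], [-0.5, -1.2, -0.4, 0], [-0.5, -1.2, -0.4, 0], [-0.5, -1.2, -0.4, 0]]])

```text
t: 17.65
eef_pos: [569.6, -43.3, 43.6]
tool_rot: [[0.186, -0.983, -0.0], [-0.983, -0.186, 0.0], [-0.0, 0.0, -1.0]]
wrist_force: [2.3, 2.7, -7.7]
finger_gap: 13.8
```

```bash
python3 - <<'E'
from st import *
im=save('wrist','w9.png'); o=telemetry.get_obs()
mc=np.array([598.9,-67.46]);a=np.radians(10.74);print(w2s(mc,a,o['eef_pos']),o['eef_pos'],o['finger_gap'],o['wrist_force'])
cv2.imwrite('pics/w9b.png',cv2.resize(cv2.cvtColor(im,4)[130:330,180:380],None,fx=3,fy=3,interpolation=2))
E
```

```text
[-24.2215784   29.15128095] [569.67029658 -43.33311708  43.66097529] 14.213354171426118 [ 4.56835559  2.47137061 -8.40437536]
```

View pics/w9b.png

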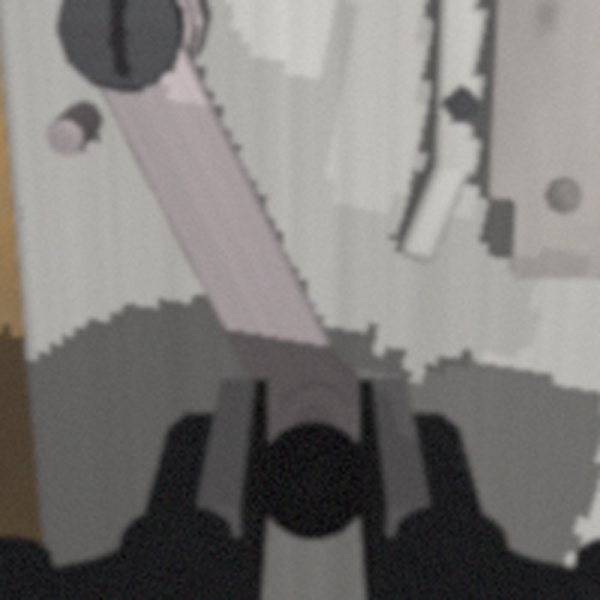

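```bash
cat > arc.py <<'E'
import numpy as np,sys
def arc(q0,q1,r0,r1,n=5):
    p=lambda q,r:np.array([-r*np.cos(np.radians(q)),-r*np.sin(np.radians(q))])
    for i in range(1,n+1):
        d=p(q0+(q1-q0)*i/n,r0+(r1-r0)*i/n)-p(q0,r0); print([round(-d[1],1),round(-d[0],1),0,0])
arc(*map(float,sys.argv[1:5]))
E
for s in "23.3 37 64.9 64.3" "37 50 64.3 64.3" "50 62 64.3 64.3" "62 75 64.3 64.3" "75 88 64.3 64.3"; do echo $s; python3 arc.py $s; done
```

```text
23.3 37 64.9 64.3
[np.float64(2.8), np.float64(-1.4), 0, 0]
[np.float64(5.5), np.float64(-2.9), 0, 0]
[np.float64(8.1), np.float64(-4.6), 0, 0]
[np.float64(10.6), np.float64(-6.4), 0, 0]
[np.float64(13.0), np.float64(-8.3), 0, 0]
37 50 64.3 64.3
[np.float64(2.3), np.float64(-1.8), 0, 0]
[np.float64(4.5), np.float64(-3.7), 0, 0]
[np.float64(6.6), np.float64(-5.7), 0, 0]
[np.float64(8.6), np.float64(-7.8), 0, 0]
[np.float64(10.6), np.float64(-10.0), 0, 0]
50 62 64.3 64.3
[np.float64(1.7), np.float64(-2.1), 0, 0]
[np.float64(3.3), np.float64(-4.3), 0, 0]
[np.float64(4.8), np.float64(-6.5), 0, 0]
[np.float64(6.2), np.float64(-8.8), 0, 0]
[np.float64(7.5), np.float64(-11.1), 0, 0]
62 75 64.3 64.3
[np.float64(1.3), np.float64(-2.6), 0, 0]
[np.float64(2.5), np.float64(-5.3), 0, 0]
[np.float64(3.6), np.float64(-8.0), 0, 0]
[np.float64(4.5), np.float64(-10.7), 0, 0]
[np.float64(5.3), np.float64(-13.5), 0, 0]
75 88 64.3 64.3
[np.float64(0.7), np.float64(-2.8), 0, 0]
[np.float64(1.3), np.float64(-5.7), 0, 0]
[np.float64(1.7), np.float64(-8.6), 0, 0]
[np.float64(2.0), np.float64(-11.5), 0, 0]
[np.float64(2.2), np.float64(-14.4), 0, 0]
```

Call:
drive_tool(series=[[[2.8, -1.4, -0.2, 0], [5.5, -2.9, -0.4, 0], [8.1, -4.6, -0.6, 0], [10.6, -6.4, -0.6, 0], [13, -8.3, -0.6, 0]]])

```text
t: 18.32
eef_pos: [580.4, -54.9, 44.3]
tool_rot: [[0.186, -0.983, -0.0], [-0.983, -0.186, -0.0], [0.0, 0.0, -1.0]]
wrist_force: [-1.9, -0.9, -5.0]
finger_gap: 13.8
```

```bash
cat > look.py <<'E'
from st import *
import sys
f=sys.argv[1]
im=save('wrist',f+'.png'); o=telemetry.get_obs()
mc=np.array([598.9,-67.46]);a=np.radians(10.74); s=w2s(mc,a,o['eef_pos']); d=s-np.array([35.3,54.6])
q=np.arctan2(-d[1],-d[0]); F=w2s(np.zeros(2),a,o['wrist_force']); u=-d/np.linalg.norm(d); t=np.array([u[1],-u[0]])
print('s',s.round(1),'z',o['eef_pos'][2].round(2),'q',np.degrees(q).round(1),'r',np.linalg.norm(d).round(2),'gap',round(o['finger_gap'],1),'F to pivot',(F@u).round(1),'F fwd',(F@t).round(1),'Fz',o['wrist_force'][2].round(1),'t',o['t'])
cv2.imwrite('pics/'+f+'b.png',cv2.resize(cv2.cvtColor(im,4),None,fx=1.4,fy=1.4,interpolation=2))
E
python3 look.py w10
```

```text
s [-15.5  15.5] z 44.37 q 37.6 r 64.11 gap 13.5 F to pivot -1.8 F fwd -1.2 Fz -5.3 t 18.375
```

View pics/w10b.png

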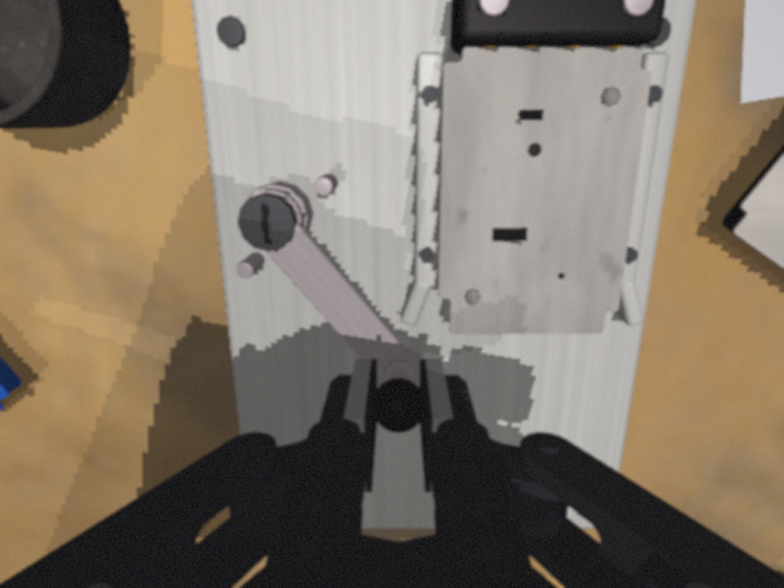

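Call:
drive_tool(series=[[[2.3, -1.8, 0, 0], [4.5, -3.6, 0, 0], [6.7, -5.6, 0, 0], [8.7, -7.7, 0, 0], [10.7, -9.8, 0, 0]]])

```text
t: 19.0
eef_pos: [592.3, -63.1, 44.3]
tool_rot: [[0.186, -0.983, 0.0], [-0.983, -0.186, 0.0], [-0.0, -0.0, -1.0]]
wrist_force: [0.1, 7.4, -7.6]
finger_gap: 13.6
```

```bash
python3 look.py w11
```

```text
s [-5.4  5.2] z 44.32 q 50.5 r 64.02 gap 13.4 F to pivot -1.3 F fwd 0.7 Fz -4.5 t 19.05
```

View pics/w11b.png

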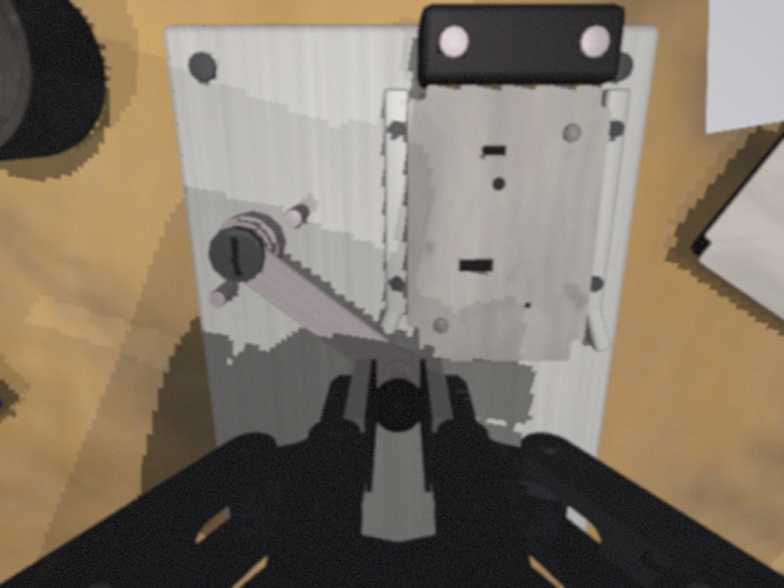

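```bash
cat > f.py <<'E'
from st import *
L=[]
for i in range(6):
    imaging.grab_frame('wrist'); o=telemetry.get_obs(); L.append(np.r_[o['wrist_force'],o['eef_pos'][2],o['finger_gap']])
L=np.array(L); print(L.mean(0).round(2),L.std(0).round(2))
E
python3 f.py
```

```text
[ 1.22  1.01 -6.8  44.38 13.82] [0.47 0.35 0.61 0.03 0.14]
```

Call:
drive_tool(series=[[[1.7, -2.1, 0, 0], [3.3, -4.3, 0, 0], [4.8, -6.5, 0, 0], [6.2, -8.8, 0, 0], [7.5, -11.1, 0, 0]]])

```text
t: 19.98
eef_pos: [604.2, -68.7, 44.2]
tool_rot: [[0.186, -0.983, -0.0], [-0.983, -0.186, -0.0], [-0.0, 0.0, -1.0]]
wrist_force: [-3.6, 3.4, -7.3]
finger_gap: 14.0
```

```bash
python3 look.py w12; python3 f.py
```

```text
s [ 5.2 -2.3] z 44.25 q 62.2 r 64.35 gap 13.9 F to pivot 0.2 F fwd -3.0 Fz -7.0 t 20.025
[-2.58  0.85 -6.56 44.29 13.69] [0.39 0.34 0.36 0.04 0.22]
```

View pics/w12b.png

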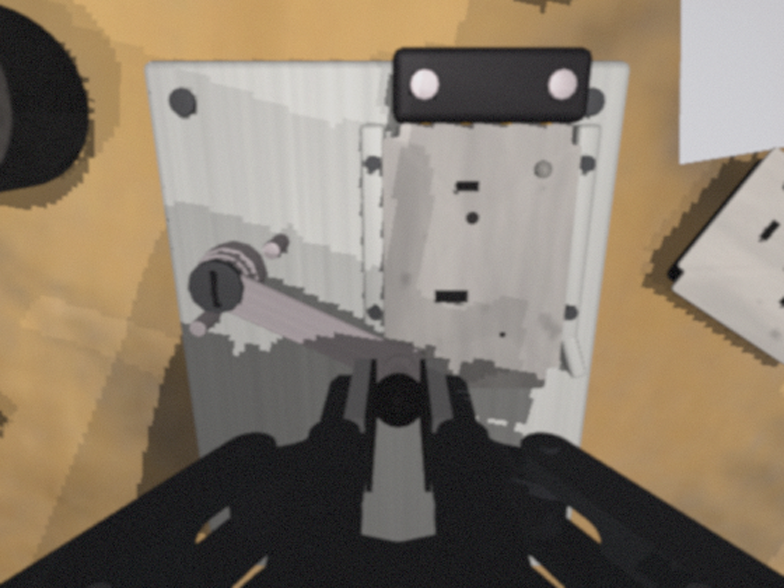

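Call:
drive_tool(series=[[[1.3, -2.6, 0, 0], [2.4, -5.3, 0, 0], [3.4, -8, 0, 0], [4.3, -10.7, 0, 0], [5.1, -13.5, 0, 0]]])

```text
t: 20.95
eef_pos: [618.3, -70.9, 44.2]
tool_rot: [[0.186, -0.983, -0.001], [-0.983, -0.186, 0.0], [-0.0, 0.001, -1.0]]
wrist_force: [1.5, 7.3, -6.1]
finger_gap: 13.6
```

```bash
python3 look.py w13; python3 f.py
```

```text
s [19.3 -7.2] z 44.31 q 75.5 r 63.81 gap 13.8 F to pivot 7.6 F fwd 1.1 Fz -7.3 t 21.0
[ 1.63  6.19 -7.37 44.4  13.62] [0.28 0.53 0.79 0.03 0.15]
```

View pics/w13b.png

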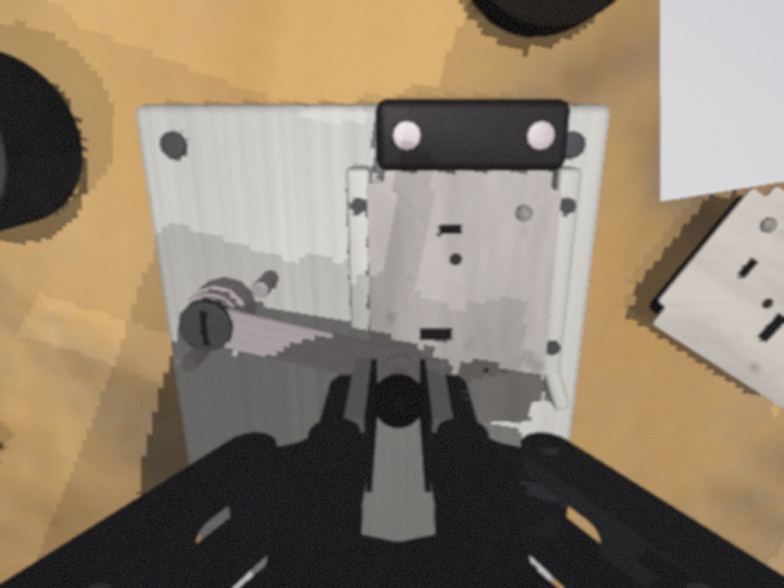

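Call:
drive_tool(series=[[[-0.3, -2.3, 0, 0], [0, -4.6, 0, 0], [0.3, -6.9, 0, 0], [0.6, -9.2, 0, 0], [0.8, -11.5, 0, 0]]])

```text
t: 21.92
eef_pos: [630.2, -70.0, 44.4]
tool_rot: [[0.186, -0.983, 0.0], [-0.983, -0.186, -0.0], [0.0, -0.0, -1.0]]
wrist_force: [-2.1, -5.5, -2.3]
finger_gap: 13.9
```

```bash
python3 look.py w14; python3 f.py
```

```text
s [30.5 -8.3] z 44.4 q 85.6 r 63.09 gap 13.5 F to pivot -4.0 F fwd -2.5 Fz -2.7 t 21.975
[-0.53 -4.7  -2.56 44.42 13.82] [0.56 0.59 0.36 0.02 0.12]
```

View pics/w14b.png

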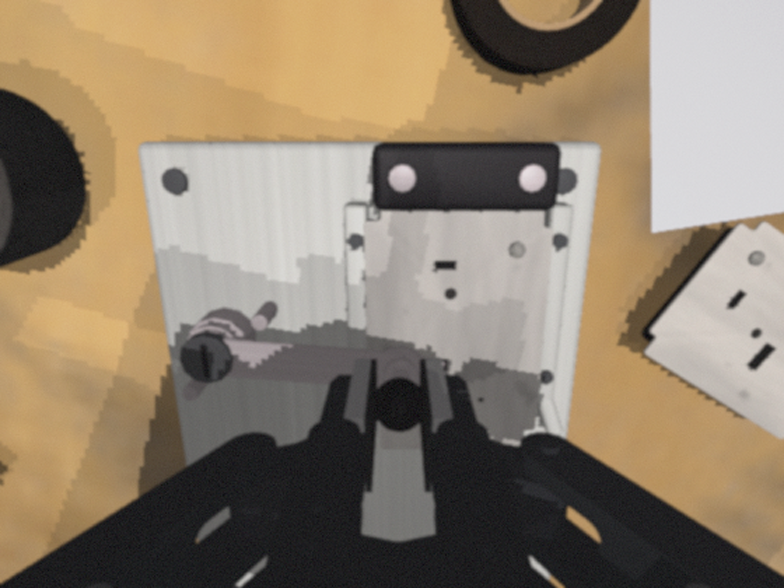

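Call:
drive_tool(series=[[[0.3, -0.6, 0, 0], [0.7, -1.2, 0, 0], [0.9, -1.8, 0, 0], [0.9, -2.4, 0, 0], [0.9, -3, 0, 0]]])

```text
t: 22.9
eef_pos: [632.7, -69.9, 44.1]
tool_rot: [[0.186, -0.983, -0.001], [-0.983, -0.186, 0.0], [-0.0, 0.001, -1.0]]
wrist_force: [-4.0, -1.7, -3.9]
finger_gap: 13.8
```

```bash
python3 look.py w15; python3 f.py
```

```text
s [32.8 -8.7] z 44.13 q 87.7 r 63.32 gap 13.8 F to pivot 0.7 F fwd -5.7 Fz -4.6 t 22.95
[-4.89  0.25 -5.44 44.16 13.65] [0.24 0.35 0.4  0.02 0.19]
```

Call:
drive_tool(series=[[[0, -0.3, 0, 0], [0, -0.6, 0, 0], [0, -1, 0, 0], [0, -1, 0, 0], [0, -1, 0, 0]]])

```text
t: 23.88
eef_pos: [634.6, -69.6, 44.4]
tool_rot: [[0.186, -0.983, 0.001], [-0.983, -0.186, 0.0], [0.0, -0.001, -1.0]]
wrist_force: [1.0, 5.6, -7.1]
finger_gap: 13.4
```

```bash
python3 look.py w16; python3 f.py
```

```text
s [34.6 -8.7] z 44.41 q 89.4 r 63.35 gap 14.0 F to pivot 5.0 F fwd 2.1 Fz -7.1 t 23.925
[ 0.78  5.78 -6.99 44.42 13.58] [0.15 0.46 0.31 0.01 0.18]
```

View pics/w16b.png

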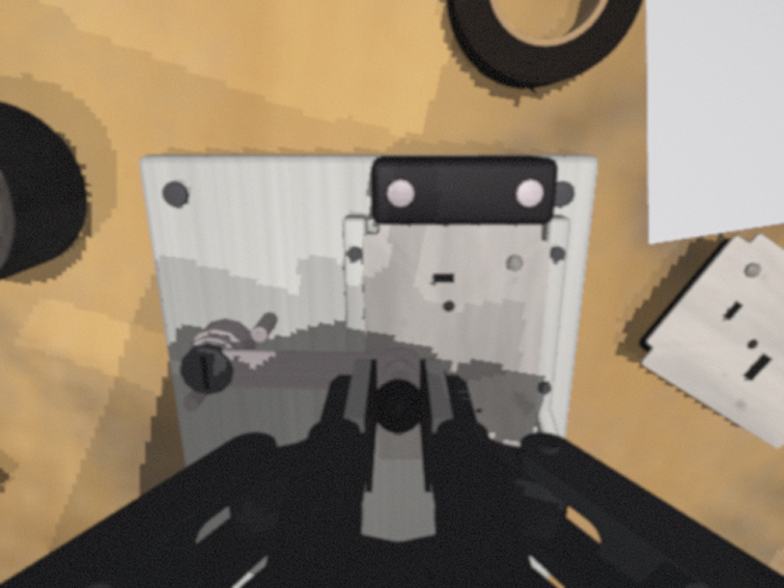

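Call:
drive_tool(series=[[[-0.2, -0.3, 0, 0], [-0.4, -0.6, 0, 0], [-0.6, -0.9, 0, 0], [-0.6, -1.2, 0, 0], [-0.6, -1.2, 0, 0]]])

```text
t: 24.85
eef_pos: [635.3, -69.3, 44.4]
tool_rot: [[0.186, -0.983, 0.0], [-0.983, -0.186, -0.0], [0.0, -0.0, -1.0]]
wrist_force: [0.9, -1.7, -3.5]
finger_gap: 13.7
```

```bash
python3 f.py
```

```text
[ 1.31 -2.22 -3.25 44.42 13.59] [0.36 0.77 0.72 0.01 0.18]
```

Call:
drive_tool(series=[[[0.1, -0.3, 0, 0], [0.3, -0.6, 0, 0], [0.3, -0.9, 0, 0], [0.3, -1.2, 0, 0], [0.3, -1.2, 0, 0]]])

```text
t: 25.78
eef_pos: [636.0, -69.1, 44.2]
tool_rot: [[0.186, -0.983, -0.0], [-0.983, -0.186, -0.0], [-0.0, 0.0, -1.0]]
wrist_force: [-1.5, -3.4, -3.5]
finger_gap: 13.7
```

```bash
python3 look.py w17;python3 f.py
```

```text
s [36.2 -8.6] z 44.2 q 90.8 r 63.17 gap 13.1 F to pivot -2.4 F fwd -1.4 Fz -3.7 t 25.825
[-1.44 -3.3  -3.28 44.23 13.68] [0.7  0.58 0.54 0.01 0.19]
```

View pics/w17b.png

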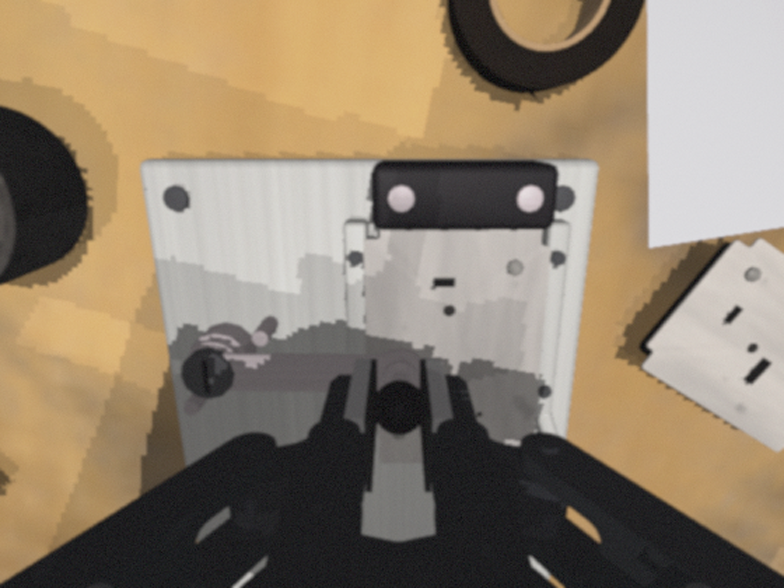

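Call:
drive_tool(series=[[[0.1, -0.3, 0, 0], [0.3, -0.6, 0, 0], [0.4, -0.9, 0, 0], [0.4, -1.2, 0, 0], [0.4, -1.2, 0, 0]]])

```text
t: 26.75
eef_pos: [636.9, -69.1, 44.1]
tool_rot: [[0.186, -0.983, -0.001], [-0.983, -0.186, 0.0], [-0.001, 0.001, -1.0]]
wrist_force: [-5.9, -1.7, -3.7]
finger_gap: 13.7
```

```bash
python3 look.py w18;python3 f.py
```

```text
s [37.  -8.7] z 44.06 q 91.5 r 63.33 gap 13.6 F to pivot -0.7 F fwd -6.7 Fz -3.0 t 26.8
[-6.   -1.8  -3.73 44.05 13.71] [0.36 0.37 0.68 0.01 0.11]
```

Call:
drive_tool(series=[[[0, -0.2, 0, 0], [0, -0.4, 0, 0], [0, -0.6, 0, 0], [0, -0.8, 0, 0], [0, -0.8, 0, 0]]])

```text
t: 27.72
eef_pos: [637.2, -69.0, 44.0]
tool_rot: [[0.186, -0.983, -0.002], [-0.983, -0.186, 0.0], [-0.001, 0.002, -1.0]]
wrist_force: [-8.5, -2.6, -3.0]
finger_gap: 13.6
```

```bash
python3 look.py w19;python3 f.py
```

```text
s [37.4 -8.7] z 43.99 q 91.9 r 63.33 gap 13.5 F to pivot -0.1 F fwd -9.1 Fz -2.2 t 27.775
[-7.79 -3.27 -2.86 43.97 13.54] [0.51 0.36 0.3  0.   0.21]
```

View pics/w19b.png

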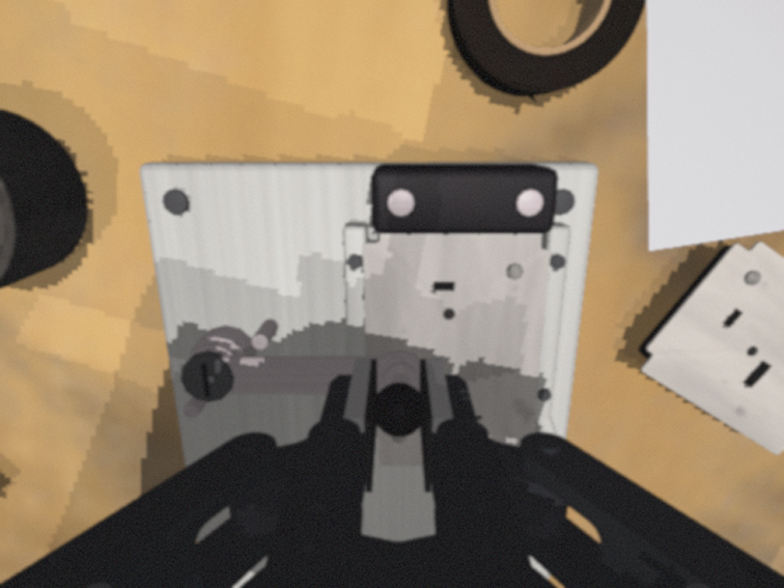

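Call:
drive_tool(series=[[[0, 0.1, 0.4, 0], [0, 0.2, 0.8, 0], [0, 0.2, 1.2, 0], [0, 0.2, 1.6, 0], [0, 0.2, 1.8, 0]]])

```text
t: 28.7
eef_pos: [637.4, -69.2, 43.2]
tool_rot: [[0.186, -0.983, -0.001], [-0.983, -0.186, 0.0], [-0.0, 0.001, -1.0]]
wrist_force: [-10.9, -3.2, 14.9]
finger_gap: 13.8
```

```bash
python3 f.py
```

```text
[-11.29  -3.23  13.88  43.26  13.53] [0.32 0.49 0.24 0.02 0.17]
```

Call:
drive_tool(series=[[[0, 0.1, -0.3, 0], [0, 0.2, -0.6, 0], [0, 0.2, -0.9, 0], [0, 0.2, -0.9, 0], [0, 0.2, -0.9, 0]]])

```text
t: 29.62
eef_pos: [637.3, -69.1, 43.6]
tool_rot: [[0.186, -0.983, -0.001], [-0.983, -0.186, 0.0], [-0.0, 0.001, -1.0]]
wrist_force: [-7.8, -3.1, 4.0]
finger_gap: 13.6
```

Call:
drive_tool(series=[[[0, 0, 0, 0], [0, 0, 0, 0], [0, 0, -5, 0], [0, 0, -20, 0], [0, 0, -45, 0]]], gripper=0.5)

```text
t: 30.25
eef_pos: [637.7, -69.1, 89.2]
tool_rot: [[0.186, -0.983, -0.001], [-0.983, -0.186, 0.0], [-0.0, 0.001, -1.0]]
wrist_force: [0.3, 0.6, -0.5]
finger_gap: 42.5
```

```bash
python3 look.py w20; python3 - <<'E'
from h import *
import pickle
pickle.dump(imaging.camera_model('wrist'),open('w20.pkl','wb'))
E
```

```text
s [39.7 -9.5] z 92.91 q 93.9 r 64.27 gap 42.9 F to pivot -0.7 F fwd 3.3 Fz 3.7 t 30.3
```

View pics/w20b.png

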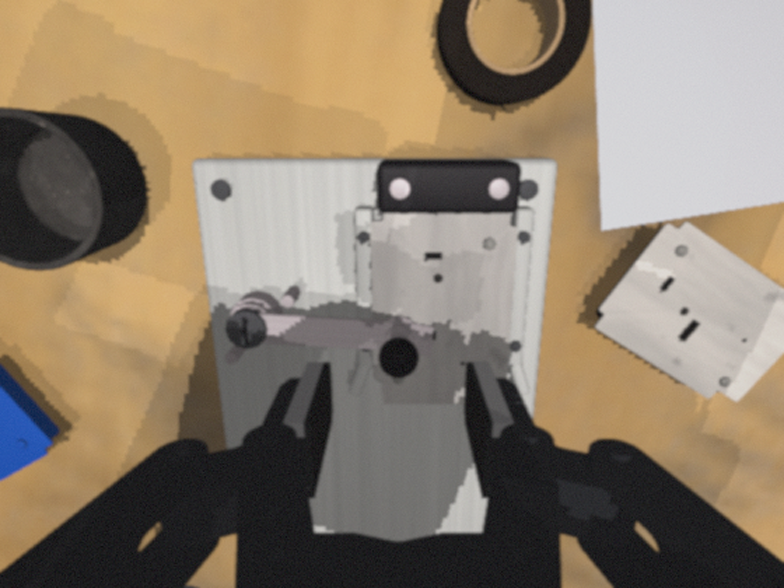

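```bash
python3 -c "
import cv2
t=cv2.imread('pics/w20.png')[100:300,130:400]; cv2.imwrite('pics/w20c.png',cv2.resize(t,None,fx=2.9,fy=2.9,interpolation=2))"; python3 look.py w21; python3 - <<'E'
from h import *
import pickle
pickle.dump(imaging.camera_model('wrist'),open('w21.pkl','wb'))
t=cv2.imread('pics/w21.png')[100:300,130:400]; cv2.imwrite('pics/w21c.png',cv2.resize(t,None,fx=2.9,fy=2.9,interpolation=2))
E
```

```text
s [39.9 -9.6] z 91.89 q 94.1 r 64.35 gap 42.9 F to pivot 0.3 F fwd 0.3 Fz 1.1 t 30.35
```

View pics/w21c.png

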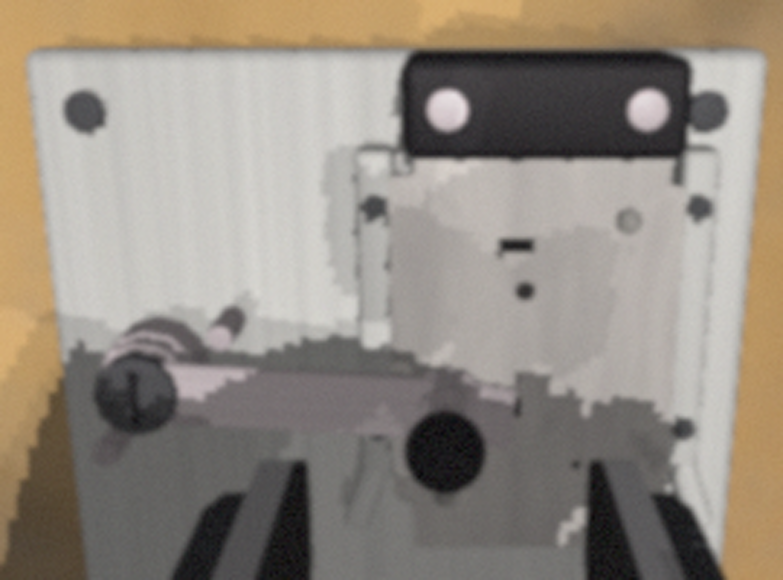

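```bash
python3 - <<'E'
from st import *; import pickle
m=pickle.load(open('w21.pkl','rb'))
mc=np.array([598.9,-67.46]);a=np.radians(10.74)
def sp(p,z): return w2s(mc,a,back(m,np.array(p)/2.9+[130,100],z)).round(1)
print('knob',sp((445,452),58),'pivot',sp((135,395),38))
print('arm top edge',sp((200,363),35.5),sp((400,380),36.5),'bot',sp((200,426),35.5),sp((400,437),36.5))
print('head face deck L/R top',sp((405,157),40),sp((685,157),40),'deck front corners',sp((30,52),14),sp((765,52),14),'mod near',sp((500,547),32))
print('rail ends',sp((375,150),24),sp((700,150),24))
E
```

```text
knob [ 32.9 -10. ] pivot [36.6 54.6]
arm top edge [42.8 41.1] [39.3 -0.6] bot [28.5 42.2] [26.3 -0.4]
head face deck L/R top [86.4 -2.4] [ 86.4 -56.2] deck front corners [104.8  77.5] [104.6 -77.7] mod near [ -2.7 -22.4]
rail ends [85.5  4.4] [ 85.4 -63. ]
```

Call:
drive_tool(series=[[[0, 2, 0, -10], [0, 4, 0, -20], [0, 7, 0, -30], [0.4, 7, 0, -40], [0.4, 7, 0, -45]]], gripper=0.5)

```text
t: 30.98
eef_pos: [631.2, -70.9, 88.7]
tool_rot: [[0.829, -0.56, 0.0], [-0.56, -0.829, -0.0], [0.0, -0.0, -1.0]]
wrist_force: [-0.5, 0.2, 0.5]
finger_gap: 42.7
```

```bash
python3 look.py w22; python3 - <<'E'
from h import *
import pickle
pickle.dump(imaging.camera_model('wrist'),open('w22.pkl','wb'))
o=telemetry.get_obs(); print(o['joints'].round(1),o['tool_rot'].round(3))
E
```

```text
s [31.1 -9.4] z 88.7 q 86.2 r 64.13 gap 42.8 F to pivot 0.0 F fwd -1.2 Fz -0.3 t 31.025
[ -9.1  35.7 100.2   0.   44.1  24.7] [[ 0.831 -0.557  0.   ]
 [-0.557 -0.831 -0.   ]
 [ 0.    -0.    -1.   ]]
```

View pics/w22b.png

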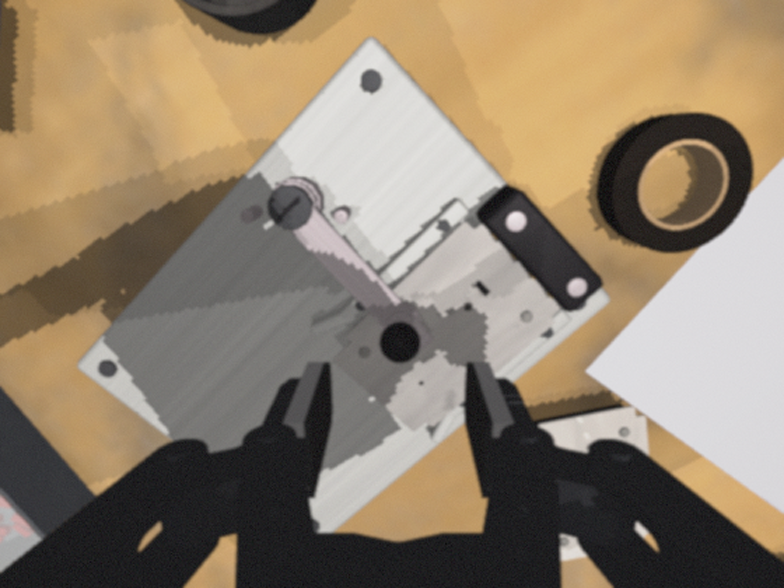

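```bash
python3 - <<'E'
from st import *; import pickle
m=pickle.load(open('w22.pkl','rb'))
mc=np.array([598.9,-67.46]);a=np.radians(10.74)
def sp(p,z): return w2s(mc,a,back(m,np.array(p)/1.4,z)).round(1)
o=telemetry.get_obs()
P=back(m,np.array((400,342))/1.4,58); print('knob',sp((400,342),58),o['tool_rot'].T@(P-o['eef_pos']))
print('pivot',sp((291,207),38),'peg top',sp((342,214),30),'near corners',sp((371,38),14),sp((80,366),14))
print('arm edges',sp((325,207),36),sp((398,292),36),sp((303,237),36),sp((340,278),36))
E
python3 -c "
import cv2
t=cv2.imread('pics/w22.png')[110:290,160:400]; cv2.imwrite('pics/w22c.png',cv2.resize(t,None,fx=3.2,fy=3.2,interpolation=2))"
```

```text
knob [32.4 -9.5] [ 0.9704651  -0.7862163  30.70255245]
pivot [36.2 55.3] peg top [46.9 39.1] near corners [103.3  78.9] [-101.2   77.5]
arm edges [45.3 45.9] [41.   0.4] [30.1 43.9] [28.2 21.6]
```

View pics/w22c.png

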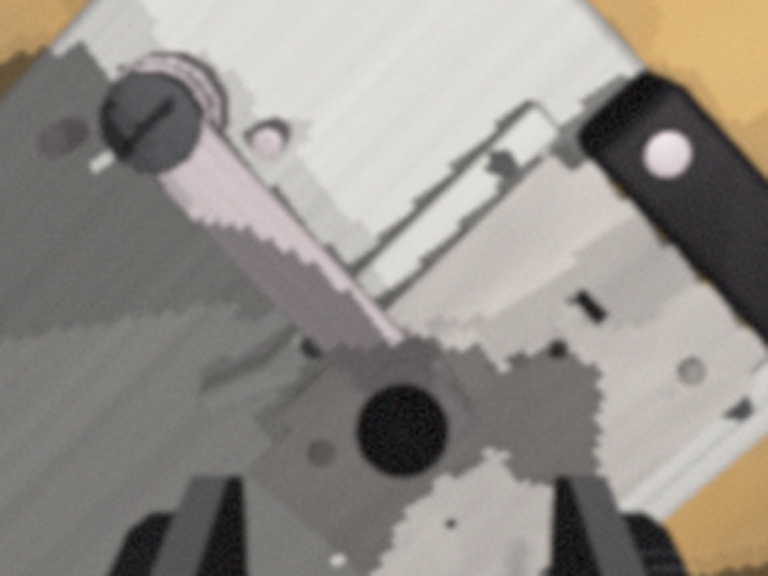

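Call:
drive_tool(series=[[[1, -0.8, 20, 0], [1, -0.8, 40, 0], [1, -0.8, 48, 0], [1, -0.8, 48, 0], [1, -0.8, 48, 0]]])

```text
t: 31.65
eef_pos: [632.7, -70.9, 40.7]
tool_rot: [[0.826, -0.563, 0.0], [-0.563, -0.826, -0.0], [0.0, -0.0, -1.0]]
wrist_force: [0.3, 0.0, 0.0]
finger_gap: 43.0
```

Call:
drive_tool(series=[[[0, 0, 0, 0], [0, 0, 0, 0], [0, 0, 0, 0], [0, 0, 0, 0], [0, 0, 0, 0]]], gripper=0.05, squeeze=45)

```text
t: 32.28
eef_pos: [632.8, -70.6, 40.9]
tool_rot: [[0.826, -0.563, 0.001], [-0.563, -0.826, 0.0], [0.001, -0.001, -1.0]]
wrist_force: [0.0, 4.0, 6.5]
finger_gap: 12.9
```

```bash
python3 look.py w23; python3 f.py
```

```text
s [32.7 -9.4] z 40.91 q 87.7 r 64.03 gap 12.6 F to pivot 4.5 F fwd 1.0 Fz 6.9 t 32.325
[-0.73  3.9   6.36 40.92 12.81] [0.53 0.35 0.36 0.01 0.16]
```

View pics/w23b.png

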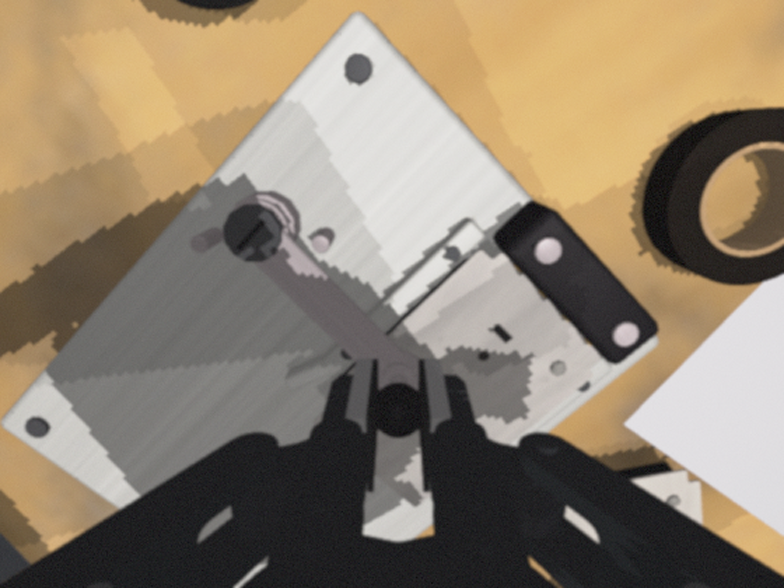

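Call:
drive_tool(series=[[[-0.2, -0.2, -1, 0], [-0.4, -0.4, -1.7, 0], [-0.6, -0.6, -2.3, 0], [-0.6, -0.6, -2.3, 0], [-0.6, -0.6, -2.3, 0]]])

```text
t: 33.25
eef_pos: [632.1, -70.0, 42.5]
tool_rot: [[0.826, -0.563, -0.0], [-0.563, -0.826, 0.0], [-0.0, 0.0, -1.0]]
wrist_force: [1.6, 0.3, -7.0]
finger_gap: 12.8
```

```bash
python3 f.py
```

```text
[ 0.88  1.11 -7.48 42.6  12.93] [0.55 0.53 0.39 0.03 0.09]
```

Call:
drive_tool(series=[[[0.6, -0.6, 0, 0], [1.2, -1.2, 0, 0], [1.8, -1.8, 0, 0], [2.3, -2.3, 0, 0], [2.8, -2.8, 0, 0]]])

```text
t: 34.17
eef_pos: [635.8, -69.3, 42.6]
tool_rot: [[0.826, -0.563, -0.001], [-0.563, -0.826, -0.0], [-0.001, 0.0, -1.0]]
wrist_force: [-4.6, -1.3, -5.8]
finger_gap: 13.0
```

```bash
python3 look.py w24; python3 f.py
```

```text
s [35.9 -8.6] z 42.57 q 90.6 r 63.25 gap 12.7 F to pivot -0.6 F fwd -5.2 Fz -6.9 t 34.225
[-5.17 -1.83 -6.2  42.61 12.77] [0.62 0.22 0.41 0.01 0.1 ]
```

View pics/w24b.png

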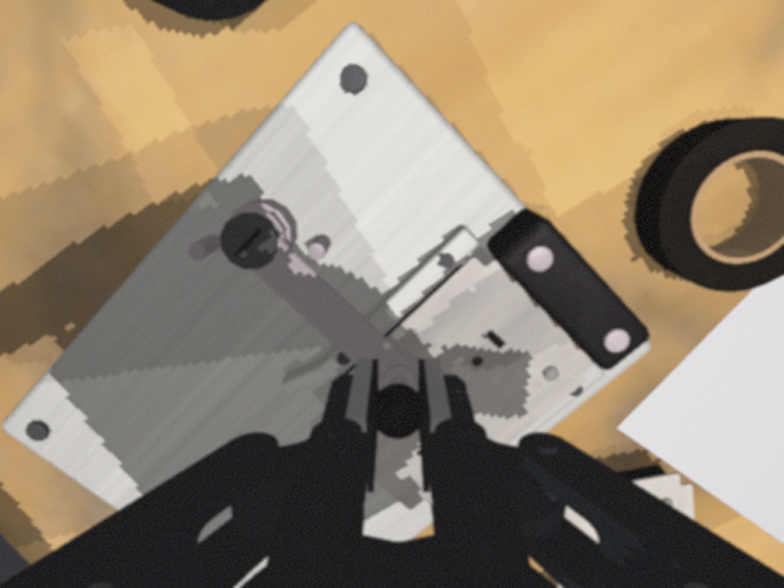

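Call:
drive_tool(series=[[[0.3, -0.3, 0, 0], [0.6, -0.6, 0, 0], [0.8, -0.8, 0, 0], [0.8, -0.8, 0, 0], [0.8, -0.8, 0, 0]]])

```text
t: 35.15
eef_pos: [636.4, -69.1, 42.5]
tool_rot: [[0.826, -0.563, -0.002], [-0.563, -0.826, -0.0], [-0.001, 0.001, -1.0]]
wrist_force: [-6.8, -3.4, -4.4]
finger_gap: 13.1
```

```bash
python3 look.py w25; python3 f.py;  python3 -c "
import cv2
t=cv2.imread('pics/w25.png')[130:310,140:340]; cv2.imwrite('pics/w25c.png',cv2.resize(t,None,fx=3.2,fy=3.2,interpolation=2))"
```

```text
s [36.5 -8.7] z 42.49 q 91.1 r 63.29 gap 12.9 F to pivot -2.2 F fwd -8.5 Fz -5.1 t 35.2
[-7.38 -3.24 -5.43 42.49 12.72] [0.5  0.43 0.17 0.01 0.27]
```

View pics/w25c.png

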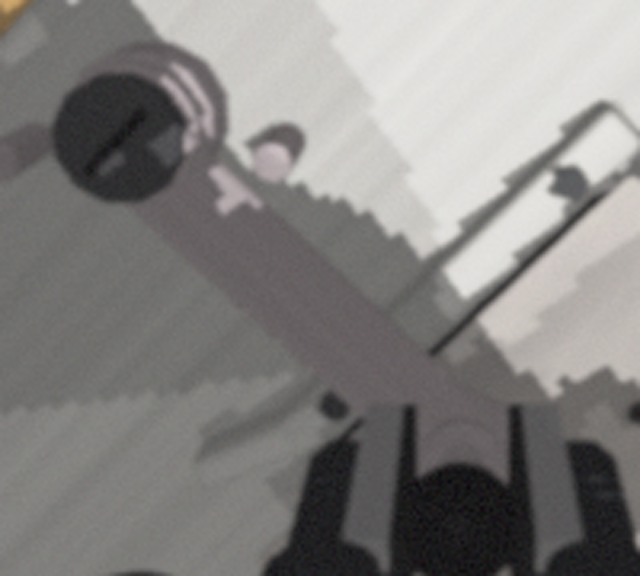

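Call:
drive_tool(series=[[[0, 0, 0.4, 0], [0, 0, 0.8, 0], [-0.2, 0.2, 1, 0], [-0.2, 0.2, 1, 0], [-0.2, 0.2, 1, 0]]])

```text
t: 36.12
eef_pos: [636.5, -69.5, 41.7]
tool_rot: [[0.826, -0.563, -0.001], [-0.563, -0.826, -0.0], [-0.001, 0.001, -1.0]]
wrist_force: [-6.7, -5.4, -4.5]
finger_gap: 13.1
```

```bash
python3 f.py
```

```text
[-6.76 -5.19 -3.43 41.7  12.71] [0.67 0.5  0.41 0.01 0.15]
```

Call:
drive_tool(series=[[[0.2, 0.2, 0.2, 0], [0.4, 0.4, 0.4, 0], [0.4, 0.4, 0.5, 0], [0.4, 0.4, 0.5, 0], [0.4, 0.4, 0.5, 0]]])

```text
t: 37.05
eef_pos: [636.4, -69.7, 41.3]
tool_rot: [[0.826, -0.563, -0.001], [-0.563, -0.826, 0.0], [-0.001, 0.001, -1.0]]
wrist_force: [-7.1, -1.8, -2.1]
finger_gap: 12.7
```

Call:
drive_tool(series=[[[0, 0, 0, 0], [0, 0, 0, 0], [0, 0, -4, 0], [0, 0, -20, 0], [0, 0, -48, 0]]], gripper=0.5)

```text
t: 37.67
eef_pos: [636.8, -69.6, 90.0]
tool_rot: [[0.826, -0.563, -0.001], [-0.563, -0.826, 0.0], [-0.001, 0.0, -1.0]]
wrist_force: [0.8, 0.1, -0.2]
finger_gap: 42.6
```

Call:
drive_tool(series=[[[0, 0, 0, 0], [0, 0, 0, 0], [0, 0, 0, 0], [0, 0, 0, 0], [0, 0, 0, 0]]])

```text
t: 38.3
eef_pos: [636.9, -69.6, 88.8]
tool_rot: [[0.826, -0.563, -0.001], [-0.563, -0.826, 0.0], [-0.0, 0.0, -1.0]]
wrist_force: [-0.4, 0.3, -0.2]
finger_gap: 42.9
```

```bash
python3 look.py w26; python3 - <<'E'
from h import *
import pickle
pickle.dump(imaging.camera_model('wrist'),open('w26.pkl','wb'))
t=cv2.imread('pics/w26.png')[110:290,160:400]; cv2.imwrite('pics/w26c.png',cv2.resize(t,None,fx=3.2,fy=3.2,interpolation=2))
E
```

```text
s [37.  -9.2] z 88.93 q 91.5 r 63.8 gap 42.3 F to pivot 0.4 F fwd 0.7 Fz 0.0 t 38.35
```

View pics/w26c.png

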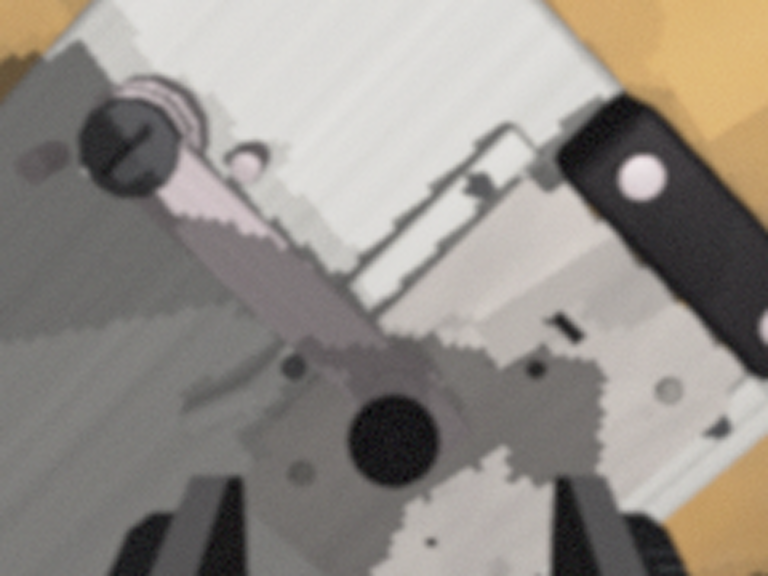

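```bash
python3 - <<'E'
from st import *; import pickle
mc=np.array([598.9,-67.46]);a=np.radians(10.74)
for f,px in [('w22',dict(knob=(403,430),pivot=(151,120),peg=(268,140),e1=(240,160),e2=(390,325))),('w26',dict(knob=(394,440),pivot=(131,147),peg=(246,163),e1=(220,182),e2=(370,332)))]:
    m=pickle.load(open(f+'.pkl','rb'))
    sp=lambda p,z: w2s(mc,a,back(m,np.array(p)/3.2+[160,110],z)).round(1)
    print(f,'knob',sp(px['knob'],58),'piv',sp(px['pivot'],38),'edge',sp(px['e1'],36),sp(px['e2'],36))
P=back(m,np.array((394,440))/3.2+[160,110],58); o=telemetry.get_obs(); print(o['tool_rot'].T@(P-o['eef_pos']))
E
```

```text
w22 knob [32.4 -9.6] piv [36.1 55.6] edge [41.4 40.2] [38.7  0. ]
w26 knob [35.8 -9.7] piv [36.4 55.2] edge [42.2 40.1] [41.   1.8]
[-0.42139315  1.18124882 30.92983353]
```

Call:
drive_tool(series=[[[0, 0, 0, 0], [0, 0, 0, 0], [0, 0, 0, 0], [0, 0, 0, 0], [0, 0, 0, 0]]])

```text
t: 38.98
eef_pos: [637.0, -69.6, 89.2]
tool_rot: [[0.826, -0.563, -0.0], [-0.563, -0.826, -0.0], [-0.0, 0.0, -1.0]]
wrist_force: [-0.1, 0.1, -0.2]
finger_gap: 42.4
```

Call:
drive_tool(series=[[[0, 0, 0, 0], [0, 0, 0, 0], [0, 0, 0, 0], [0, 0, 0, 0], [0, 0, 0, 0]]])

```text
t: 39.6
eef_pos: [637.0, -69.6, 89.2]
tool_rot: [[0.826, -0.563, -0.0], [-0.563, -0.826, 0.0], [-0.0, 0.0, -1.0]]
wrist_force: [-0.1, 0.4, 0.7]
finger_gap: 42.5
```

Call:
drive_tool(series=[[[0, 0, 0, 0], [0, 0, 0, 0], [0, 0, 0, 0], [0, 0, 0, 0], [0, 0, 0, 0]]])

```text
t: 40.22
eef_pos: [637.1, -69.6, 89.2]
tool_rot: [[0.826, -0.563, -0.0], [-0.563, -0.826, -0.0], [0.0, 0.0, -1.0]]
wrist_force: [-0.6, -0.6, 1.2]
finger_gap: 42.7
```

Call:
drive_tool(series=[[[0, 0, 0, 0], [0, 0, 0, 0], [-0.4, 1, 0, 0], [-0.4, 1, 0, 0], [-0.4, 1, 0, 0]]])

```text
t: 40.85
eef_pos: [636.2, -70.2, 89.2]
tool_rot: [[0.826, -0.563, 0.0], [-0.563, -0.826, -0.0], [0.0, 0.0, -1.0]]
wrist_force: [-0.4, -0.4, 0.9]
finger_gap: 42.8
```

```bash
python3 look.py w27
```

```text
s [36.1 -9.7] z 89.2 q 90.7 r 64.26 gap 42.7 F to pivot 0.1 F fwd 0.1 Fz -0.0 t 40.9
```

View pics/w27b.png

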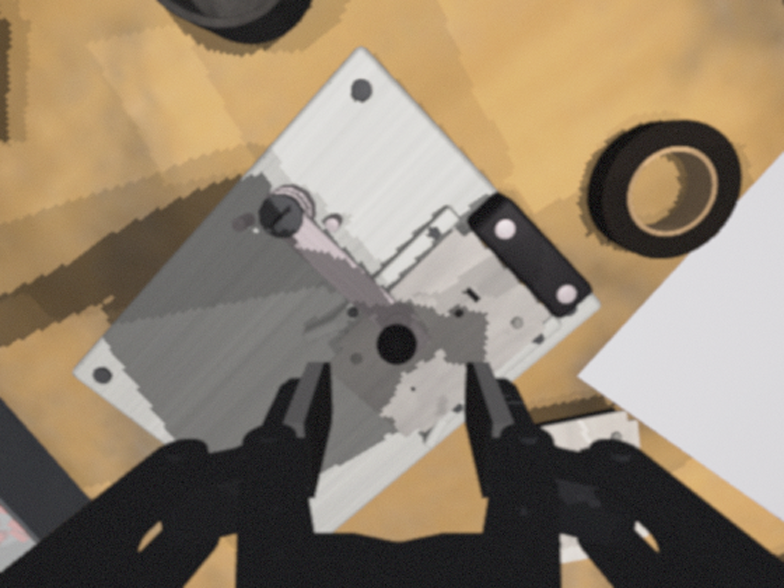

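Call:
drive_tool(series=[[[-0.2, 0, 20, 0], [-0.2, 0, 40, 0], [-0.2, 0, 48.5, 0], [-0.2, 0, 48.5, 0], [-0.2, 0, 48.5, 0]]])

```text
t: 41.52
eef_pos: [636.3, -70.2, 40.9]
tool_rot: [[0.826, -0.563, 0.0], [-0.563, -0.826, -0.0], [0.0, -0.0, -1.0]]
wrist_force: [-0.5, 0.1, -0.2]
finger_gap: 42.8
```

Call:
drive_tool(series=[[[0, 0, 0, 0], [0, 0, 0, 0], [0, 0, 0, 0], [0, 0, 0, 0], [0, 0, -0.5, 0]]], gripper=0.05, squeeze=45)

```text
t: 42.15
eef_pos: [636.0, -69.8, 41.5]
tool_rot: [[0.826, -0.563, 0.0], [-0.563, -0.826, 0.0], [0.0, -0.0, -1.0]]
wrist_force: [-0.9, 3.7, -1.9]
finger_gap: 13.2
```

Call:
drive_tool(series=[[[-0.2, -0.2, -0.8, 0], [-0.5, -0.5, -1.6, 0], [-0.7, -0.7, -2.3, 0], [-0.7, -0.7, -2.6, 0], [-0.7, -0.7, -2.6, 0]]])

```text
t: 42.78
eef_pos: [635.6, -69.0, 43.6]
tool_rot: [[0.826, -0.563, -0.001], [-0.563, -0.826, 0.0], [-0.001, 0.0, -1.0]]
wrist_force: [0.3, 3.7, -9.0]
finger_gap: 13.0
```

```bash
python3 look.py w28; python3 f.py
```

```text
s [35.8 -8.3] z 43.59 q 90.4 r 62.94 gap 12.8 F to pivot 3.8 F fwd 0.6 Fz -9.4 t 42.825
[-0.61  4.45 -9.93 43.65 12.82] [0.36 0.83 0.26 0.02 0.12]
```

View pics/w28b.png

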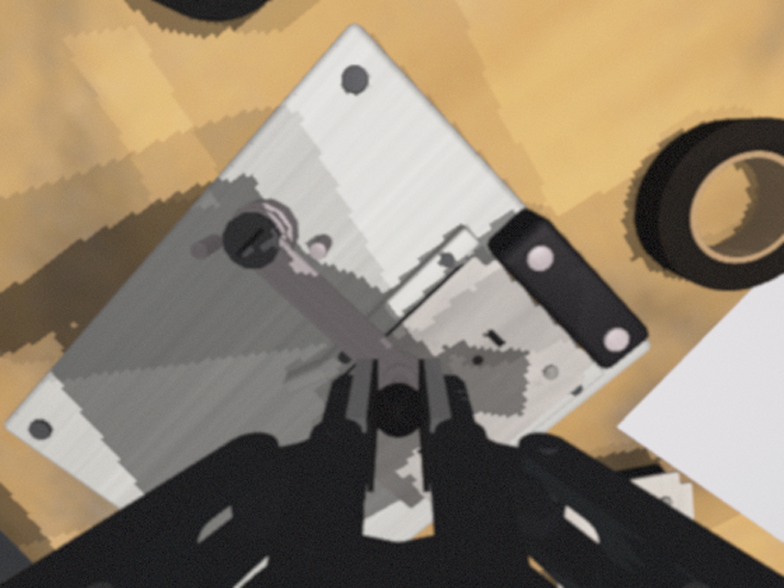

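```bash
cat > arc2.py <<'E'
import numpy as np
c=np.array([35.8,55.3]);R=63.4
p=lambda q:c-R*np.array([np.cos(np.radians(q)),np.sin(np.radians(q))])
def pr(s,qs):
    for q in qs:
        d=p(q)-s; print(q,[round((d[0]-d[1])/2**.5,1),round(-(d[0]+d[1])/2**.5,1)])
pr(np.array([35.8,-8.3]),[87,84,81,78,75])
for a in (75,57,39,21): print(); pr(p(a),[a-3.6,a-7.2,a-10.8,a-14.4,a-18])
E
python3 arc2.py
```

```text
87 [np.float64(-2.5), np.float64(2.1)]
84 [np.float64(-5.1), np.float64(4.3)]
81 [np.float64(-7.7), np.float64(6.3)]
78 [np.float64(-10.4), np.float64(8.2)]
75 [np.float64(-13.3), np.float64(9.9)]

71.4 [np.float64(-3.5), np.float64(1.9)]
67.8 [np.float64(-7.1), np.float64(3.5)]
64.2 [np.float64(-10.8), np.float64(5.0)]
60.6 [np.float64(-14.7), np.float64(6.2)]
57 [np.float64(-18.5), np.float64(7.1)]

53.4 [np.float64(-3.9), np.float64(0.7)]
49.8 [np.float64(-7.9), np.float64(1.2)]
46.2 [np.float64(-11.9), np.float64(1.4)]
42.6 [np.float64(-15.8), np.float64(1.3)]
39 [np.float64(-19.8), np.float64(1.0)]

35.4 [np.float64(-3.9), np.float64(-0.5)]
31.8 [np.float64(-7.9), np.float64(-1.3)]
28.2 [np.float64(-11.7), np.float64(-2.4)]
24.6 [np.float64(-15.5), np.float64(-3.6)]
21 [np.float64(-19.2), np.float64(-5.1)]

17.4 [np.float64(-3.6), np.float64(-1.7)]
13.8 [np.float64(-7.1), np.float64(-3.7)]
10.2 [np.float64(-10.4), np.float64(-5.9)]
6.6 [np.float64(-13.6), np.float64(-8.2)]
3 [np.float64(-16.6), np.float64(-10.8)]
```

Call:
drive_tool(series=[[[-2.6, 1.9, 0, 0], [-5.1, 4.2, 0, 0], [-7.7, 6.3, 0, 0], [-10.4, 8.2, 0, 0], [-13.3, 9.9, 0, 0]]])

```text
t: 43.75
eef_pos: [620.5, -70.7, 44.5]
tool_rot: [[0.826, -0.563, 0.003], [-0.563, -0.826, -0.001], [0.003, -0.001, -1.0]]
wrist_force: [4.7, -5.9, -4.0]
finger_gap: 12.8
```

```bash
python3 look.py w29; python3 f.py
```

```text
s [20.3 -7.1] z 44.54 q 76.4 r 63.53 gap 12.8 F to pivot -5.9 F fwd 3.0 Fz -3.9 t 43.8
[ 2.11 -6.14 -3.03 44.52 12.66] [0.47 0.46 0.63 0.02 0.1 ]
```

View pics/w29b.png

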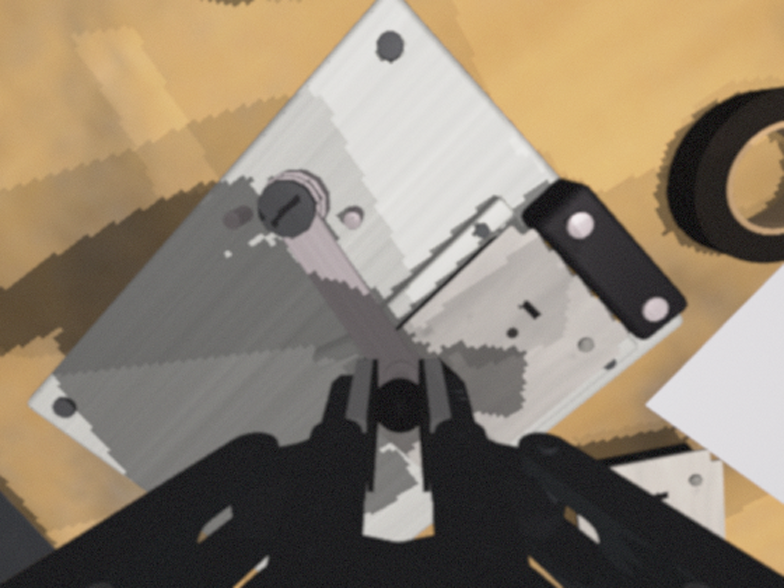

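Call:
drive_tool(series=[[[-3.2, 2.6, 0, 0], [-6.8, 4.3, 0, 0], [-10.5, 5.8, 0, 0], [-14.4, 7.1, 0, 0], [-18.2, 8, 0, 0]]])

```text
t: 44.72
eef_pos: [601.2, -67.8, 44.8]
tool_rot: [[0.826, -0.563, 0.003], [-0.563, -0.826, -0.002], [0.004, -0.001, -1.0]]
wrist_force: [3.0, -16.3, -1.8]
finger_gap: 12.8
```

```bash
python3 look.py w30; python3 f.py
```

```text
s [ 1.8 -0.5] z 44.73 q 58.7 r 64.53 gap 12.9 F to pivot -12.8 F fwd 7.2 Fz -2.0 t 44.775
[  0.77 -14.04  -1.26  44.68  12.68] [0.52 0.55 0.52 0.04 0.26]
```

View pics/w30b.png

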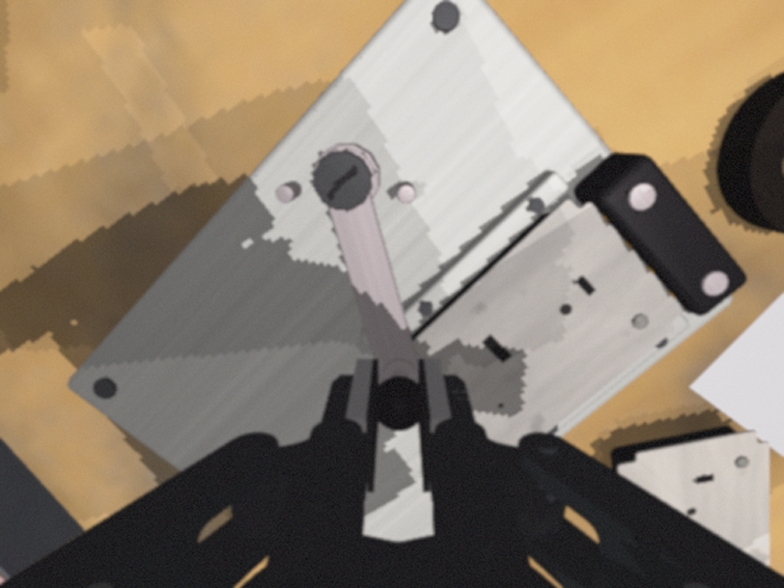

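Call:
drive_tool(series=[[[0.4, 0.7, 0, 0], [0.8, 1.4, 0, 0], [0.8, 1.4, 0, 0], [0.8, 1.4, 0, 0], [0.8, 1.4, 0, 0]]])

```text
t: 45.7
eef_pos: [598.8, -68.6, 44.0]
tool_rot: [[0.827, -0.563, -0.001], [-0.563, -0.827, -0.001], [-0.001, 0.001, -1.0]]
wrist_force: [-6.0, -9.1, -1.4]
finger_gap: 12.7
```

```bash
python3 look.py w31; python3 f.py
```

```text
s [-0.3 -1.1] z 44.0 q 57.4 r 66.1 gap 12.9 F to pivot -10.8 F fwd -0.8 Fz -1.6 t 45.75
[-5.43 -9.57 -0.93 43.99 12.74] [0.48 0.48 0.6  0.01 0.15]
```

Call:
drive_tool(series=[[[-3.3, 2.2, 0, 0], [-7.3, 2.8, 0, 0], [-11.5, 3, 0, 0], [-15.6, 2.9, 0, 0], [-19.7, 2.6, 0, 0]]])

```text
t: 46.68
eef_pos: [581.2, -59.9, 44.1]
tool_rot: [[0.826, -0.563, -0.0], [-0.563, -0.826, -0.001], [0.0, 0.001, -1.0]]
wrist_force: [-1.1, -1.6, -5.4]
finger_gap: 12.9
```

```bash
python3 look.py w32; python3 f.py
```

```text
s [-16.3  11.3] z 44.03 q 40.0 r 67.38 gap 12.6 F to pivot -13.6 F fwd 4.4 Fz 0.4 t 46.725
[ -5.23 -11.73  -0.1   43.99  12.77] [0.5  0.6  0.42 0.03 0.17]
```

View pics/w32b.png

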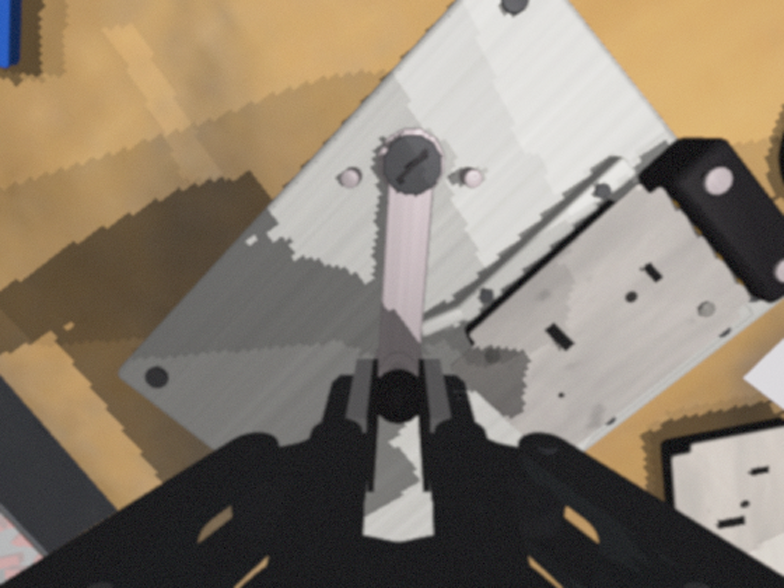

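Call:
drive_tool(series=[[[0, 0.3, 0.8, 0], [0, 0.5, 1.6, 0], [0, 0.8, 2.4, 0], [0, 1, 3, 0], [0, 1, 3, 0]]])

```text
t: 47.65
eef_pos: [580.5, -60.6, 41.2]
tool_rot: [[0.826, -0.563, -0.001], [-0.563, -0.826, -0.001], [-0.0, 0.001, -1.0]]
wrist_force: [-7.2, -11.6, 6.7]
finger_gap: 12.7
```

```bash
python3 f.py
```

```text
[ -6.67 -13.12   6.3   41.29  12.85] [0.51 0.48 0.32 0.02 0.29]
```

Call:
drive_tool(series=[[[0, 0, 0, 0], [0, 0, 0, 0], [0, 0, 0, 0], [0, -1, 0, 0], [0, -2, 0, 0]]], gripper=0.25, squeeze=20)

```text
t: 48.58
eef_pos: [582.5, -57.9, 40.8]
tool_rot: [[0.826, -0.563, 0.0], [-0.563, -0.826, 0.0], [0.0, -0.0, -1.0]]
wrist_force: [-0.1, -0.2, -0.1]
finger_gap: 21.4
```

```bash
python3 look.py w33; python3 - <<'E'
from st import *
import sys; sys.argv
m=imaging.camera_model('wrist')
o=telemetry.get_obs()
mc=np.array([598.9,-67.46]);a=np.radians(10.74); s=w2s(mc,a,o['eef_pos']); print(s)
exec(open('arc2.py').read().split('pr(np')[0]); R=65
pr(s,[37,32,27,22,17]); print(); pr(p(17),[13,9,5,1,-3])
E
```

```text
s [-14.2  12.5] z 40.8 q 40.4 r 65.02 gap 21.1 F to pivot -0.1 F fwd -0.6 Fz -1.1 t 48.625
[-14.24622128  12.50259491]
37 [np.float64(-3.9), np.float64(-1.3)]
32 [np.float64(-9.5), np.float64(-2.3)]
27 [np.float64(-15.0), np.float64(-3.8)]
22 [np.float64(-20.3), np.float64(-5.8)]
17 [np.float64(-25.4), np.float64(-8.3)]

13 [np.float64(-3.9), np.float64(-2.3)]
9 [np.float64(-7.7), np.float64(-4.8)]
5 [np.float64(-11.3), np.float64(-7.6)]
1 [np.float64(-14.6), np.float64(-10.6)]
-3 [np.float64(-17.8), np.float64(-13.9)]
```

View pics/w33b.png

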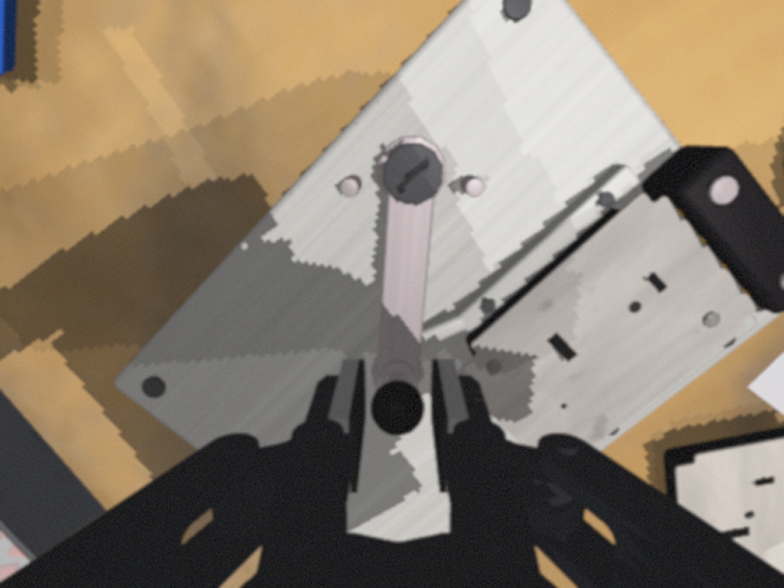

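Call:
drive_tool(series=[[[-3.9, -1, 0, 0], [-9.5, -2.2, 0, 0], [-15, -3.7, 0, 0], [-20.3, -5.7, 0, 0], [-25.4, -8.2, 0, 0]]])

```text
t: 49.25
eef_pos: [565.8, -36.6, 40.8]
tool_rot: [[0.826, -0.563, -0.0], [-0.563, -0.826, 0.0], [-0.0, -0.0, -1.0]]
wrist_force: [0.4, -1.0, -0.5]
finger_gap: 21.1
```

```bash
python3 look.py w34
```

```text
s [-27.1  37.1] z 40.79 q 15.7 r 64.79 gap 21.4 F to pivot 0.5 F fwd 0.1 Fz -0.5 t 49.3
```

View pics/w34b.png

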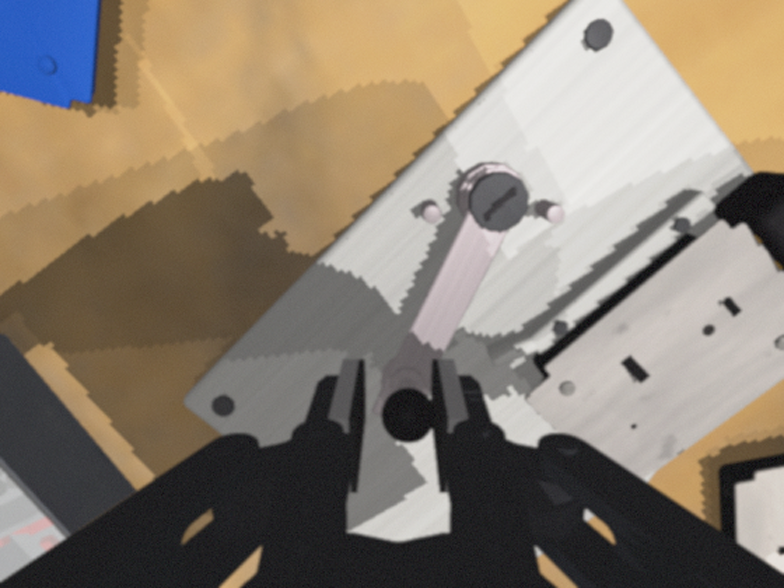

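Call:
drive_tool(series=[[[-3.9, -2.3, 0, 0], [-7.7, -4.8, 0, 0], [-11.3, -7.6, 0, 0], [-13.5, -9.5, 0, 0], [-15, -11, 0, 0]]])

```text
t: 49.92
eef_pos: [559.8, -19.2, 40.8]
tool_rot: [[0.826, -0.563, -0.0], [-0.563, -0.826, -0.0], [-0.0, 0.0, -1.0]]
wrist_force: [0.3, -0.3, -0.3]
finger_gap: 21.6
```

```bash
python3 look.py w35;python3 f.py
```

```text
s [-29.4  54.8] z 40.81 q -0.2 r 64.67 gap 21.4 F to pivot -0.1 F fwd 0.0 Fz -0.5 t 49.975
[-0.07 -0.4  -0.25 40.79 21.3 ] [0.48 0.43 0.4  0.01 0.16]
```

View pics/w35b.png

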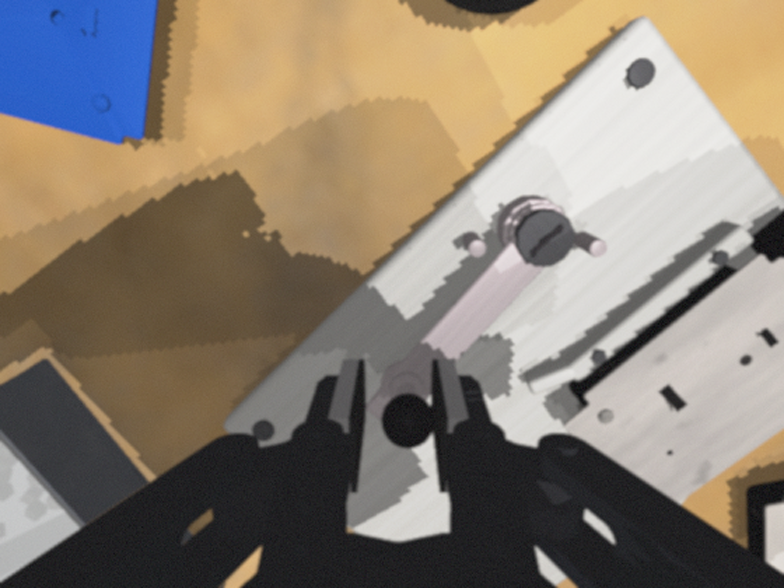

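Call:
drive_tool(series=[[[-0.5, -0.5, 0, 0], [-1, -1, 0, 0], [-1.5, -1.5, 0, 0], [-2, -2, 0, 0], [-2.2, -2.2, 0, 0]]])

```text
t: 50.9
eef_pos: [559.3, -16.3, 40.8]
tool_rot: [[0.826, -0.563, 0.0], [-0.563, -0.826, 0.0], [0.0, -0.0, -1.0]]
wrist_force: [0.3, -1.1, 0.2]
finger_gap: 21.5
```

Call:
drive_tool(series=[[[-0.3, -0.3, 0, 0], [-0.6, -0.6, 0, 0], [-0.8, -0.8, 0, 0], [-1, -1, 0, 0], [-1, -1, 0, 0]]])

```text
t: 51.52
eef_pos: [559.0, -15.0, 40.8]
tool_rot: [[0.826, -0.563, 0.0], [-0.563, -0.826, -0.0], [0.0, -0.0, -1.0]]
wrist_force: [0.8, -0.5, 0.4]
finger_gap: 21.0
```

```bash
python3 look.py w36;python3 f.py
```

```text
s [-29.4  59. ] z 40.8 q -3.9 r 64.87 gap 21.5 F to pivot 0.4 F fwd 0.6 Fz -0.5 t 51.575
[ 0.35 -0.91 -0.07 40.8  21.3 ] [0.35 0.42 0.61 0.01 0.16]
```

View pics/w36b.png

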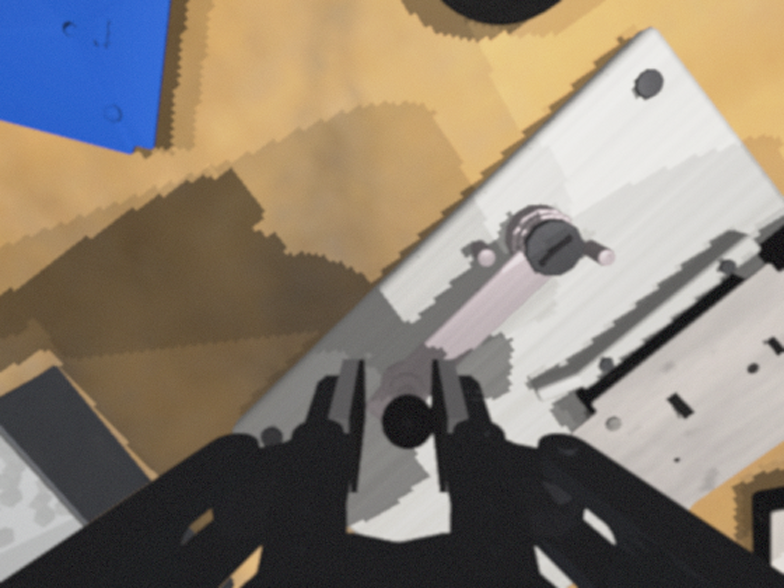

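Almost at the parking peg; keep pushing in small steps.

Call:
drive_tool(series=[[[-0.3, -0.3, 0, 0], [-0.6, -0.6, 0, 0], [-0.8, -0.8, 0, 0], [-1, -1, 0, 0], [-1, -1, 0, 0]]])

```text
t: 52.5
eef_pos: [558.8, -13.6, 40.8]
tool_rot: [[0.826, -0.563, 0.0], [-0.563, -0.826, 0.0], [0.0, -0.0, -1.0]]
wrist_force: [0.7, -1.3, -0.3]
finger_gap: 21.4
```

Call:
drive_tool(series=[[[-0.3, -0.3, 0, 0], [-0.6, -0.6, 0, 0], [-0.8, -0.8, 0, 0], [-1, -1, 0, 0], [-1, -1, 0, 0]]])

```text
t: 53.12
eef_pos: [558.5, -12.2, 40.8]
tool_rot: [[0.826, -0.563, 0.0], [-0.563, -0.826, -0.0], [0.0, -0.0, -1.0]]
wrist_force: [-0.0, -1.9, 0.2]
finger_gap: 21.5
```

```bash
python3 look.py w37;python3 f.py
```

```text
s [-29.4  61.8] z 40.83 q -6.3 r 65.06 gap 21.2 F to pivot 0.4 F fwd 1.6 Fz 0.8 t 53.175
[ 0.77 -1.55 -0.17 40.82 21.18] [0.5  0.17 0.56 0.01 0.11]
```

View pics/w37b.png

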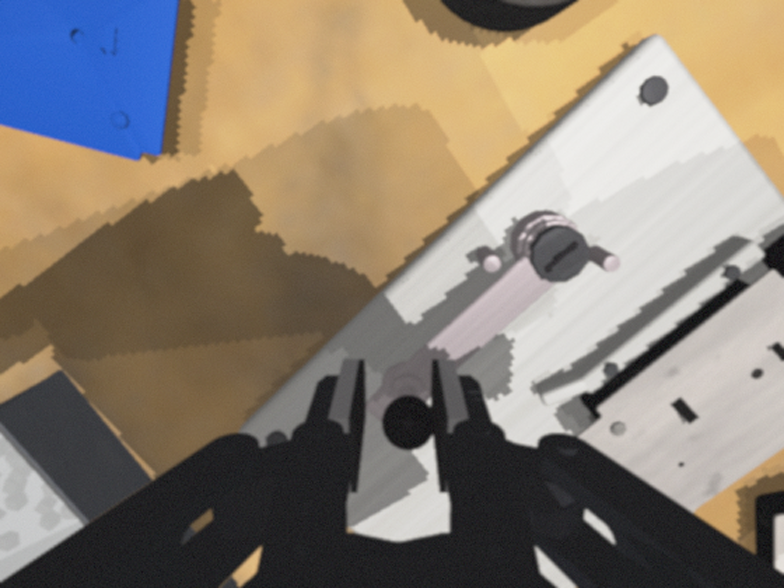

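Call:
drive_tool(series=[[[-0.3, -0.3, 0, 0], [-0.6, -0.6, 0, 0], [-0.8, -0.8, 0, 0], [-1, -1, 0, 0], [-1, -1, 0, 0]]])

```text
t: 54.1
eef_pos: [558.5, -10.9, 40.9]
tool_rot: [[0.826, -0.563, 0.001], [-0.563, -0.826, -0.0], [0.001, -0.0, -1.0]]
wrist_force: [2.6, -4.2, -0.3]
finger_gap: 21.7
```

```bash
python3 f.py
```

```text
[ 1.79 -5.17 -0.17 40.86 21.3 ] [0.26 0.46 0.56 0.   0.19]
```

Call:
drive_tool(series=[[[-0.2, -0.2, 0, 0], [-0.4, -0.4, 0, 0], [-0.5, -0.5, 0, 0], [-0.5, -0.5, 0, 0], [-0.5, -0.5, 0, 0]]])

```text
t: 55.02
eef_pos: [558.5, -10.4, 40.9]
tool_rot: [[0.826, -0.563, 0.001], [-0.563, -0.826, -0.0], [0.001, -0.0, -1.0]]
wrist_force: [2.4, -7.0, -0.4]
finger_gap: 21.4
```

Call:
drive_tool(series=[[[1, 1, 0, 0], [2.5, 2.5, 0, 0], [2.5, 2.5, -10, 0], [2.5, 2.5, -40, 0], [2.5, 2.5, -80, 0]]])

```text
t: 55.65
eef_pos: [557.8, -13.3, 121.5]
tool_rot: [[0.826, -0.563, -0.002], [-0.563, -0.826, 0.0], [-0.002, 0.001, -1.0]]
wrist_force: [0.3, -0.3, 0.2]
finger_gap: 21.3
```

Call:
drive_tool(series=[[[8, -8, -30, 0], [16, -16, -50, 0], [20, -20, -70, 0], [20, -20, -70, 0], [20, -20, -70, 0]]])

```text
t: 56.28
eef_pos: [585.7, -8.2, 190.4]
tool_rot: [[0.826, -0.563, -0.001], [-0.563, -0.826, 0.0], [-0.001, 0.0, -1.0]]
wrist_force: [-0.7, -0.0, -0.4]
finger_gap: 20.9
```

```bash
python3 look.py w38; python3 - <<'E'
from h import *
import pickle
pickle.dump(imaging.camera_model('wrist'),open('w38.pkl','wb'))
im=save('top','top9.png')
t=cv2.imread('pics/top9.png')[110:300,180:410]; cv2.imwrite('pics/top9c.png',cv2.resize(t,None,fx=3,fy=3,interpolation=2))
E
```

```text
s [-2.  60.6] z 190.09 q -9.2 r 37.79 gap 21.3 F to pivot 0.2 F fwd 0.3 Fz -0.2 t 56.325
```

View pics/w38b.png

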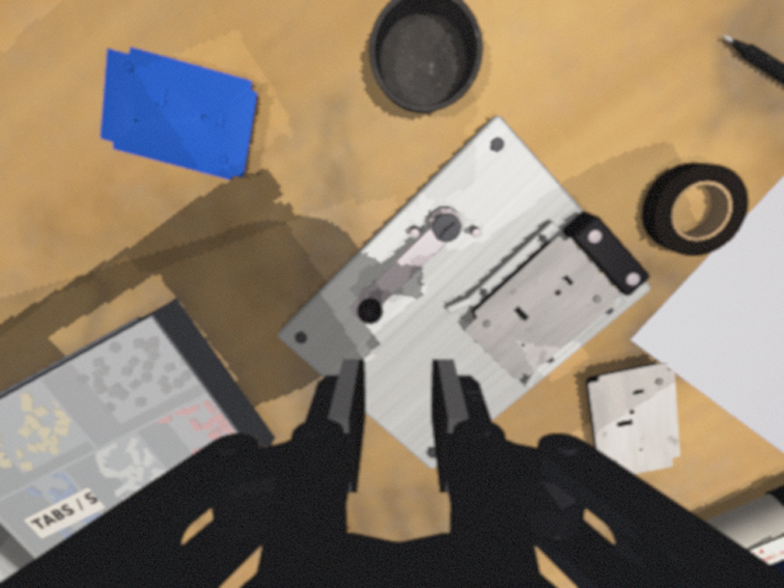

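```bash
python3 - <<'E'
import cv2
t=cv2.imread('pics/w38.png')[130:290,220:470]; cv2.imwrite('pics/w38c.png',cv2.resize(t,None,fx=3.1,fy=3.1,interpolation=2))
E
```

```text
(no output)
```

View pics/w38c.png

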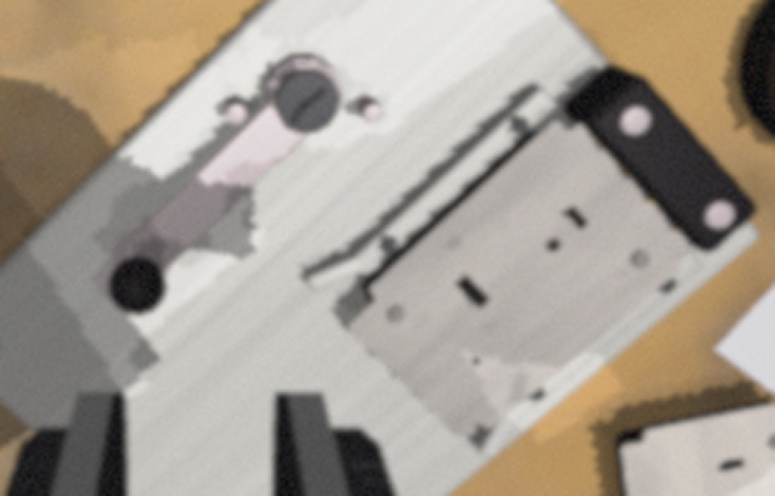

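View pics/top9c.png

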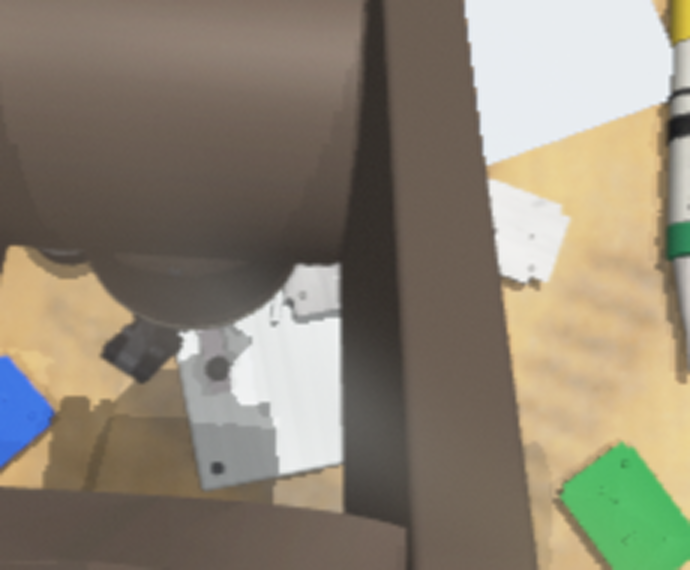

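```bash
python3 - <<'E'
from st import *; import pickle
mc=np.array([598.9,-67.46]);a=np.radians(10.74)
m=pickle.load(open('w38.pkl','rb'))
sp=lambda p,z: w2s(mc,a,back(m,np.array(p)/3.1+[220,130],z)).round(1)
for n,p,z in [('knob',(137,285),56),('piv',(306,100),38),('nearL',(345,320),32),('nearR',(478,450),32),('nearMid',(410,385),32),('farL',(585,122),32),('farR',(690,235),32),('leftedge',(370,285),32),('leftedge2',(560,125),32),('headL',(572,110),32),('headTopL',(572,105),40),('headTopR',(708,247),40),('deckC',(548,0),14)]: print(n,sp(p,z))
E
```

```text
knob [-30.8  55.7]
piv [35.3 56.5]
nearL [-2.2 -0.9]
nearR [ -2.4 -61.8]
nearMid [ -2.6 -30.4]
farL [86.1 -4.7]
farR [ 86.6 -52.2]
leftedge [10.6  2.1]
leftedge2 [80.6 -0.4]
headL [85.6  0.6]
headTopL [85.6  4.7]
headTopR [ 87.1 -54.3]
deckC [103.1  23.6]
```

Call:
drive_tool(series=[[[35, 25, 0, 0], [70, 50, 10, 0], [105, 72, 30, 0], [110, 75, 50, 0], [110, 75, 50, 0]]])

```text
t: 57.0
eef_pos: [633.4, -131.9, 138.5]
tool_rot: [[0.826, -0.564, -0.004], [-0.564, -0.826, 0.001], [-0.004, 0.001, -1.0]]
wrist_force: [-0.4, -0.1, -0.9]
finger_gap: 21.0
```

```bash
python3 look.py w39; python3 - <<'E'
from h import *
import pickle
pickle.dump(imaging.camera_model('wrist'),open('w39.pkl','wb'))
E
```

```text
s [ 22.5 -69.4] z 139.71 q 84.1 r 124.63 gap 21.5 F to pivot 0.2 F fwd -0.4 Fz 0.8 t 57.05
```

View pics/w39b.png

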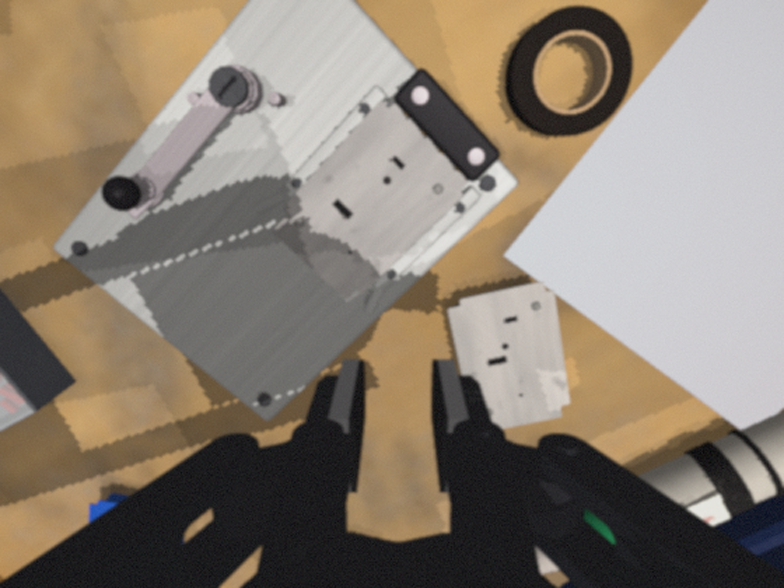

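```bash
python3 - <<'E'
import cv2
t=cv2.imread('pics/w39.png')[40:200,70:370]; cv2.imwrite('pics/w39c.png',cv2.resize(t,None,fx=2.6,fy=2.6,interpolation=2))
E
```

```text
(no output)
```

View pics/w39c.png

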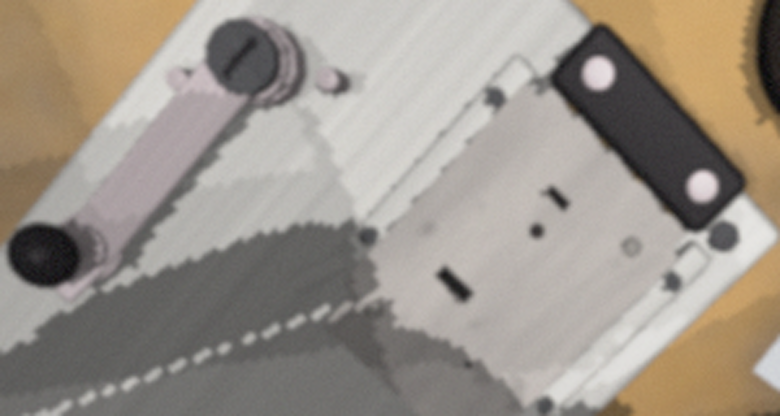

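```bash
python3 -c "
from rig import robot,telemetry
print(telemetry.get_obs()['t'],robot.hand_in())"
```

```text
the job is handed in; nothing more can be done
57.05 None
```

I pushed the module home, swung the clip fully on and left it alone, then swung it back to its parking stop. I handed in at 57 s of the 72 s allowed; no verdict is reported.

- **Push:** I built the push up in small steps to about 10 N against the contact head, then backed off. The last close picture shows the module's end flush with the head and square to it. That measurement is good to about 1 mm, so a drift of a few tenths of a millimetre would not show.
- **Clip on:** My first swing left the clip about 4° short, because the ball knob slid between the finger pads. At the end of that swing the foot probably rubbed on the cover. I also pressed down on it with about 14 N for a moment when lowering.
- **Second try:** I took my hand off, turned the jaws 45°, gripped harder, lifted the foot and pushed the clip to its stop with about 8 N. The knob then measured about 89.5°. The arm edge read nearer 88°, which disagrees a little, but at that 8 N the clip moved no further.
- **Hold:** The hand was off the clip for more than 3.5 s, and the clip stayed where it was.
- **Clip back:** I lifted the foot before swinging off. Sideways forces on the hand reached about 16 N on the way. From about 40° I let the leaf down and pushed the knob with loosely open jaws. Force built up to about 7 N at the parking peg, and the knob measured within about 1° of parked.
- **Surroundings:** The spare module, tape roll and rubber pot look untouched in the final pictures. I did not measure them against the start.

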